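# Clamp the tube blocks on the shaker and free its platform

### The job

Get the shaker ready for a run: loosen the clamp knob, draw the sliding jaw back, stand all the tube blocks from the bench side by side on the two support rails, broad faces to the jaws, up against the fixed jaw, push the sliding jaw home so that its sprung plate squeezes the row, and turn the clamp knob tight. Only then free the platform: pull up the black lock plunger at the end of the deck, twist it to its stop and let it down into its rest notch. Leave the bottle, beaker and timer where they are.

Things in the scene. Friction and masses are not known exactly. Their poses are not given: they have to be found in the camera images.
- deck: Shaker platform: aluminium deck 98 x 318 mm, top 66 mm above the bench, with a raised rim. Origin: on the deck's long centre line at the foot of the fixed jaw's face, level with the rail tops. z up; y along the rails (the row of blocks and sliding jaw lie at -y, the plunger at +y); x across them. Plunger down: under 1 mm play; plunger up: slides freely +-12 mm along y.
- rails_mid (a point): Middle of the two steel support rails, at the height of their tops (74 mm above the bench, 8 mm above the deck). Each rail is 16 mm wide, their centre lines 36 mm apart; they run along the deck's y, 226 mm long. Along both long sides of the deck a rim stands 7 mm above the rail tops, its inner faces 89 mm apart.
- fixed_jaw_face (a point): On the fixed jaw's face, 13 mm above the rail tops. The fixed jaw is a dark block 76 mm wide, rising 26 mm above the rails, its 18 mm thickness behind the face towards +y; the first block goes against this face, at its -y side.
- jaw (a joint): Clear gap between the fixed jaw's face and the uncompressed plate of the sliding jaw, m: 0 to 0.165 (open stop). The dark sliding jaw (70 mm wide, 55 mm long, top 25 mm above the rails) rides along the rails; it starts clamped at 0.02 to 0.06. Loose it slides with about 5 N, clamped it holds about 45 N.
- pressure_plate (a joint): Compression of the sprung steel plate on the front of the sliding jaw, m: 0 relaxed, 0.006 fully in; about 2 N at first touch plus 1.5 N per mm. Clamped with 2 to 5 mm is good, at least 1 mm is needed. If the jaw is let go before it is clamped, the spring pushes it back until 1 to 2 mm are left.
- clamp_knob (a joint): Angle of the clamp knob, rad: 0 tight (starts there), grows counter-clockwise seen from above to 1.3, the loose stop; above 1.0 the jaw is free, below 0.3 firmly clamped. Stays where it is left; turning takes 0.1 to 0.2 N m.
- clamp_knob_grip (a point): Middle of the clamp knob's black bar (54 mm long, 13 thick, 20 high) on top of the sliding jaw; frame x along the bar, z up on the turning axis. 36 mm behind the plate's face, 50 mm above the rail tops (jaw top 25 mm below). Tight: bar along the rails; loose: nearly across. The jaw may be pulled and pushed by it.
- plunger (a joint): Lift of the lock plunger, m: 0 down (platform locked; starts there), 0.013 upper stop. Its spring pulls down with 5 N at 0, 12.5 N at the upper stop. It must be lifted above 0.009 to be turned; resting in its notch it reads about 0.005.
- plunger_knob (a joint): Angle of the plunger knob, rad: starts at 0, grows counter-clockwise seen from above to 1.31, the stop, where its cross pin is over the rest notch; let down more than about 0.05 short of the stop, the pin does not drop into the notch. Turns easily when lifted.
- plunger_grip (a point): Middle of the round black ribbed plunger knob (34 mm diameter, 24 mm high, white line on top along this frame's x), z up along its axis. Plunger down: 38 mm above the rail tops, at deck x = 0, y = +60 mm; it rises with the plunger. A steel cam sleeve of 26 mm diameter is below it.
- block_blue_mid (a point): Centre (half-way up) of the blue anodised tube block, 56 mm (x) by 46 mm (y) by 60 mm high (z), about 0.3 kg, with capped microtubes in its top (2.5 mm proud). Its broad faces are the 56 mm wide ones, at +-y; on the shaker they face the jaws. Seated on the rails the centre is 30 mm above the rail tops. Either way round is right. May be absent.
- block_red_mid (a point): Centre (half-way up) of the red anodised tube block, 56 mm (x) by 46 mm (y) by 60 mm high (z), about 0.3 kg, with capped microtubes in its top (2.5 mm proud). Its broad faces are the 56 mm wide ones, at +-y; on the shaker they face the jaws. Seated on the rails the centre is 30 mm above the rail tops. Either way round is right. May be absent.
- block_gold_mid (a point): Centre (half-way up) of the gold anodised tube block, 56 mm (x) by 46 mm (y) by 60 mm high (z), about 0.3 kg, with capped microtubes in its top (2.5 mm proud). Its broad faces are the 56 mm wide ones, at +-y; on the shaker they face the jaws. Seated on the rails the centre is 30 mm above the rail tops. Either way round is right. May be absent.
- block_silver_mid (a point): Centre (half-way up) of the silver anodised tube block, 56 mm (x) by 46 mm (y) by 60 mm high (z), about 0.3 kg, with capped microtubes in its top (2.5 mm proud). Its broad faces are the 56 mm wide ones, at +-y; on the shaker they face the jaws. Seated on the rails the centre is 30 mm above the rail tops. Either way round is right. May be absent.
- amber_bottle: Bystander: amber reagent bottle with black cap, 56 mm diameter, 105 mm high, origin under its centre.
- beaker: Bystander: empty glass beaker, 69 mm diameter, 91 mm high, origin under its centre.
- timer: Bystander: white bench timer, 66 x 66 x 23 mm, origin under its centre.
There are look-alikes about, which are no part of the job. What is shaped like the part that bears block_silver_mid but green is not meant.

How it is judged (in metres and radians):
On the way, in this order (a step that is already met when the one before it is completed fails the run):
1. all blocks seated in one tight row against the fixed jaw, squeezed by the sliding jaw, clamp knob tight (x of block_blue_mid in the frame of deck between -0.01 and 0.01 m and z of block_blue_mid in the frame of deck between 0.0265 and 0.033 m and angle between the x axis of each of block_blue_mid, block_red_mid, block_gold_mid, block_silver_mid and the x axis of deck, either way round below 0.08 rad and angle between each of block_blue_mid, block_red_mid, block_gold_mid, block_silver_mid's own z axis and vertical below 0.06 rad and (y of block_blue_mid in the frame of deck between -0.0265 and -0.02 m or y of block_blue_mid in the frame of deck between -0.073 and -0.065 m or y of block_blue_mid in the frame of deck between -0.1195 and -0.11 m) and (y of block_blue_mid in the frame of deck above -0.0265 m or distance between block_blue_mid and block_red_mid below 0.0495 m or distance between block_blue_mid and block_gold_mid below 0.0495 m or distance between block_blue_mid and block_silver_mid below 0.0495 m) and x of block_red_mid in the frame of deck between -0.01 and 0.01 m and z of block_red_mid in the frame of deck between 0.0265 and 0.033 m and (y of block_red_mid in the frame of deck between -0.0265 and -0.02 m or y of block_red_mid in the frame of deck between -0.073 and -0.065 m or y of block_red_mid in the frame of deck between -0.1195 and -0.11 m) and (y of block_red_mid in the frame of deck above -0.0265 m or distance between block_red_mid and block_blue_mid below 0.0495 m or distance between block_red_mid and block_gold_mid below 0.0495 m or distance between block_red_mid and block_silver_mid below 0.0495 m) and x of block_gold_mid in the frame of deck between -0.01 and 0.01 m and z of block_gold_mid in the frame of deck between 0.0265 and 0.033 m and (y of block_gold_mid in the frame of deck between -0.0265 and -0.02 m or y of block_gold_mid in the frame of deck between -0.073 and -0.065 m or y of block_gold_mid in the frame of deck between -0.1195 and -0.11 m) and (y of block_gold_mid in the frame of deck above -0.0265 m or distance between block_gold_mid and block_blue_mid below 0.0495 m or distance between block_gold_mid and block_red_mid below 0.0495 m or distance between block_gold_mid and block_silver_mid below 0.0495 m) and x of block_silver_mid in the frame of deck between -0.01 and 0.01 m and z of block_silver_mid in the frame of deck between 0.0265 and 0.033 m and (y of block_silver_mid in the frame of deck between -0.0265 and -0.02 m or y of block_silver_mid in the frame of deck between -0.073 and -0.065 m or y of block_silver_mid in the frame of deck between -0.1195 and -0.11 m) and (y of block_silver_mid in the frame of deck above -0.0265 m or distance between block_silver_mid and block_blue_mid below 0.0495 m or distance between block_silver_mid and block_red_mid below 0.0495 m or distance between block_silver_mid and block_gold_mid below 0.0495 m) and y of any of block_blue_mid, block_red_mid, block_gold_mid, block_silver_mid in the frame of deck above -0.0265 m and value of joint pressure_plate above 0.0007 m and value of joint clamp_knob below 0.3 rad), for 0.2 s.
2. the lock plunger is raised and rests in its notch (value of joint plunger between 0.0038 and 0.007 m and value of joint plunger_knob above 1.15 rad), for 0.2 s.
At the end, for the whole second after the job is handed in: Every block stands on both rails (within 10 mm of centre, 0.08 rad of square) in one row from the fixed jaw, gaps under 3.5 mm; pressure plate compressed over 0.7 mm; clamp knob within 0.3 rad of tight; plunger raised 3.8 to 7 mm and turned over 1.15 rad, in its notch; platform at rest (all of step 1 and all of step 2 and linear speed of deck below 0.02 m/s); the robot touches nothing.
It fails at once if the bottle is pushed more than 30 mm (distance of amber_bottle from where it was at the start of the episode above 0.03 m).
It fails at once if the beaker is pushed more than 30 mm (distance of beaker from where it was at the start of the episode above 0.03 m).
It fails at once if the timer is pushed more than 30 mm (distance of timer from where it was at the start of the episode above 0.03 m).
Of block_blue, block_red, block_gold, block_silver only 2 to 3 are there at a start; the rules pass over those that are not, and their reading is None.
At some moment in a run one of block_blue, block_red, block_gold, block_silver may be knocked a few centimetres aside while the robot is not near it.
It also fails if it takes over 210 s, if anything falls off the work surface, if the arm or the gripper's body presses on something with over 40 N, if the wrist force passes 120 N, or if a joint passes its speed limit or range.

### The arm

A 6-joint arm with a two-finger parallel gripper is mounted at the origin on a cart in front of the work surface, level with it; the furniture and walls round the work are solid. World frame = base frame: x ahead of the robot, y to its left, z up, the work surface at z = 0. Lengths are in mm, angles in rad, forces in N, time in s.
With the tool pointing down it reaches from about 325 to 850 mm from the base axis. Payload 15.5 kg.
Tool frame: the origin (TCP) lies at the very end of the fingers, on their centre line; the grasp point (between the pads) lies 19 mm behind it; z points along the fingers, y is the direction in which the jaws open and shut (so a half turn about z gives the same grasp; the last joint's range is limited). The gripper opens to 91 mm and grips with 3 to 60 N. Pads are 32 mm wide; open, the fingers measure 118 mm over their backs; the gripper's body (76 mm by 178 mm) begins 60 mm behind the grasp point.
Start: joints at [1.127, 0.494, 1.345, -0, 1.302, -0.096], TCP at [213.602, 587.368, 213.915] pointing down, gripper open.
Joint ranges: [-2.91, 2.91], [-0.82, 2.16], [0.22, 2.67], [-1.22, 4.37], [0.12, 2.79], [-3.08, 3.08]. Speed limits (rad/s): [1.89, 1.89, 2.57, 3.01, 3.01, 3.01].

### API

Orientations are given as a unit quaternion [w, x, y, z].
In Python, from rig import * gives the robot as it stands.
- The arm moves only by the tool move_arm, never from a script. Its argument "deltas" is a list of rows, each an object of numbers: "dx", "dy", "dz": the shift along the tool's x, y, z in cm; "ax", "ay", "az": the turn, a rotation vector about the tool's x, y, z in degrees; "gripper": the opening, from 0 (shut) to 1 (fully open). In form: [{"dx": .., "dy": .., "dz": .., "ax": .., "ay": .., "az": .., "gripper": ..}, ...]. A call has 1 to 12 rows; each row shifts and turns the pose as measured when the row begins, along the tool's axes as they then stand; what a row does not reach is not made up. A row lasts 1/10 s, in which the tool goes at most 50 mm and 8.59 degrees, less where a joint would pass 70% of its speed; a pose out of reach is approached as far as the arm can. A call is refused whole if a number of a shift passes 5 or a number of a turn 8.59, either way. A call with a gripper value outside its range is refused whole. The fingers move at their own pace and stop on an object; "newtons" is the grip in N (left out, the last holds). Time passes only in rows, so rows that do not move let the fingers close. It gives the time, the measured TCP pose, the force and the opening at its end, in the units of the state.
- read_state(): the state, without advancing time (a new reading comes with each control period).
- snapshot(name): name is "scene" or "top" or "wrist"; returns a dict with "img" (384x512x3 uint8, blue, green, red), "fx", "fy", "cx", "cy" (pixels), "k1" (the pictures are not rectified: a ray, as slopes to the right and down, at radius r is drawn at 1 + k1 r^2 times it, then the intrinsics apply), "R" (3x3) and "t" (3): a world point X has camera coordinates R X + t. Camera axes: x right, y down, z forward; pixel columns grow to the right and rows downward; lengths in mm; the calibration is good to about 2 mm. A picture is of the moment at which its call begins. There is no depth.
- job_done(): hands the job in, once; it reports no verdict.
The state is a dict: "time": time; "q": joint angles; "qd": joint speeds; "effort": joint torques, N m; "tcp_pos": TCP position; "eef_rot": TCP orientation; "ft_force": force on the tool from outside, world axes, zero at the start; "torque": the same for the moment, N m; "finger_gap": opening from 0.0 (shut) to 1.0 (fully open).
Only numpy, scipy, OpenCV 4.12 (cv2) and the standard library are available. Lean on these libraries where they do the work, as an engineer would, in place of code of your own. Each camera call takes 0.05 s, during which the arm holds its last target.

## Working session

There is one attempt and no reset: what is moved stays moved. The work goes in short steps, Python scripts to look and compute and a tool call to move; the robot and the scene stay as the last step left them, time stands still between calls to the robot, and variables do not carry over. Pictures are saved under pics/ and viewed, and the job is handed in when it is done.

Besides the shell and the picture viewer there is one more tool, called after "Call:" by a JSON object that holds its "method" and its "body", one argument or row to a line. move_arm: Moves the arm, as the interface text tells. Its arguments: {"type":"object","properties":{"deltas":{"type":"array"},"newtons":{"type":"number"}},"required":["deltas"]}

```bash
ls; mkdir -p pics
python3 - <<'E'
from rig import *
import cv2
for n in ["scene","top","wrist"]:
    s=snapshot(n); cv2.imwrite(f"pics/{n}0.png",s["img"]); print(n,s["fx"],s["cx"],s["cy"],s["k1"],s["R"],s["t"])
print(read_state())
E
```

```text
pics
scene 421.0946941090925 260.6416760328367 188.25603609895066 -0.08056146567014046 [[ 0.71609315 -0.69753353 -0.02564333]
 [-0.36411748 -0.3419579  -0.86630437]
 [ 0.5955074   0.6296918  -0.49885786]] [-432.15877194  285.47900343 1226.12145103]
top 455.0739678569601 253.68635587266735 190.93014729124195 -0.12256885889184319 [[-0.00767513 -0.99966093 -0.02488209]
 [-0.98150689  0.01229063 -0.19103187]
 [ 0.19127291  0.02295575 -0.98126842]] [ -31.57312883  559.4763956  1480.54304765]
wrist 276.6445231259745 259.1571865184129 191.90866142558696 -0.06006701135638383 [[ 0.34163626  0.93983138 -0.00128182]
 [ 0.89902158 -0.32640342  0.29192636]
 [ 0.27394316 -0.10088501 -0.95643994]] [-624.38830457  -32.28443772  393.528121  ]
{'time': 0.15, 'q': array([ 1.12651001e+00,  4.94045341e-01,  1.34600985e+00,  2.00822077e-05,
        1.30248571e+00, -9.55116225e-02]), 'qd': array([-8.50303231e-04, -1.83651439e-03, -4.34376307e-04,  2.45465188e-04,
       -6.79508094e-04,  9.68191350e-06]), 'effort': array([ 6.52976887e-04, -8.79197931e+01, -3.82054675e+01,  7.07898592e-02,
        5.02713583e-02, -1.01169435e-04]), 'tcp_pos': array([213.45909395, 587.09826499, 213.4650614 ]), 'eef_rot': array([-1.35747409e-04,  1.73507414e-01,  9.84832449e-01, -4.54377386e-04]), 'ft_force': array([-0.68385592,  0.20696166,  0.44695446]), 'torque': array([-0.03712992,  0.05162566, -0.05700656]), 'finger_gap': 0.999455536108792}
```

View pics/scene0.png

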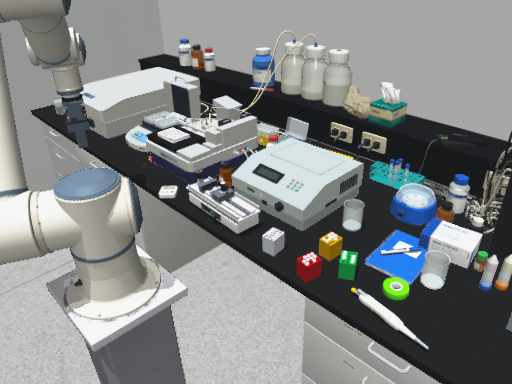

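View pics/top0.png

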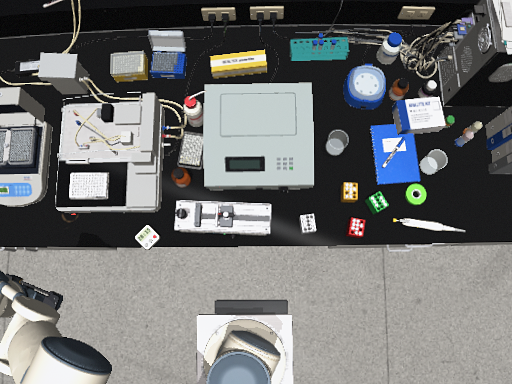

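View pics/wrist0.png

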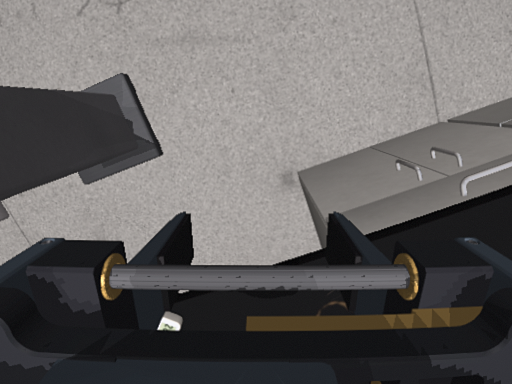

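```bash
cat > h.py <<'E'
from rig import *
import cv2, numpy as np
def K(s): return np.array([[s["fx"],0,s["cx"]],[0,s["fy"],s["cy"]],[0,0,1.]])
def ray(s,u,v):
    d=np.array([s["k1"],0,0,0,0.])
    p=cv2.undistortPoints(np.array([[[u,v]]],float),K(s),d)[0,0]
    R=np.array(s["R"]);t=np.array(s["t"])
    return -R.T@t, R.T@np.array([p[0],p[1],1.])
def onz(s,u,v,z):
    c,d=ray(s,u,v); return c+d*(z-c[2])/d[2]
def tri(l):
    A=np.zeros((3,3));b=np.zeros(3)
    for s,u,v in l:
        c,d=ray(s,u,v);d=d/np.linalg.norm(d);P=np.eye(3)-np.outer(d,d);A+=P;b+=P@c
    return np.linalg.solve(A,b)
def proj(s,X):
    R=np.array(s["R"]);t=np.array(s["t"])
    return cv2.projectPoints(np.array(X,float).reshape(-1,1,3),cv2.Rodrigues(R)[0],t,K(s),np.array([s["k1"],0,0,0,0.]))[0][:,0]
def crop(s,name,x0,y0,x1,y1,f):
    cv2.imwrite("pics/"+name,cv2.resize(s["img"][y0:y1,x0:x1],None,fx=f,fy=f,interpolation=cv2.INTER_CUBIC))
E
python3 - <<'E'
from h import *
s=snapshot("top")
crop(s,"t1.png",165,190,285,245,6.5)
crop(s,"t2.png",290,175,410,245,6.5)
s=snapshot("scene")
crop(s,"s1.png",150,160,370,290,3.6)
E
```

```text
(no output)
```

View pics/t1.png

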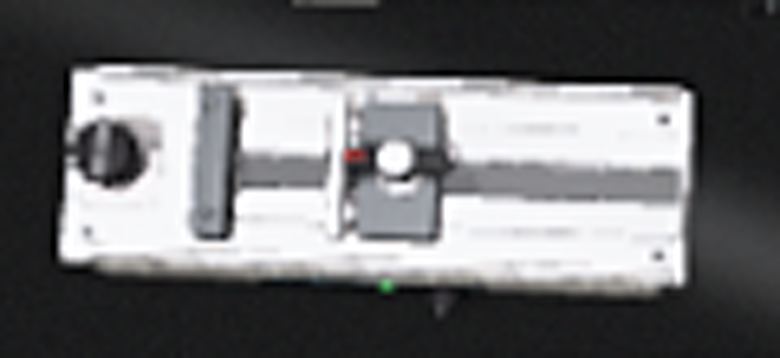

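View pics/t2.png

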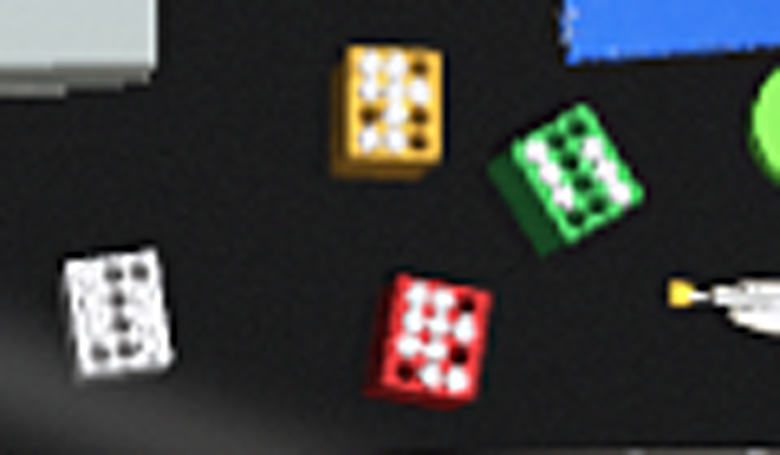

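View pics/s1.png

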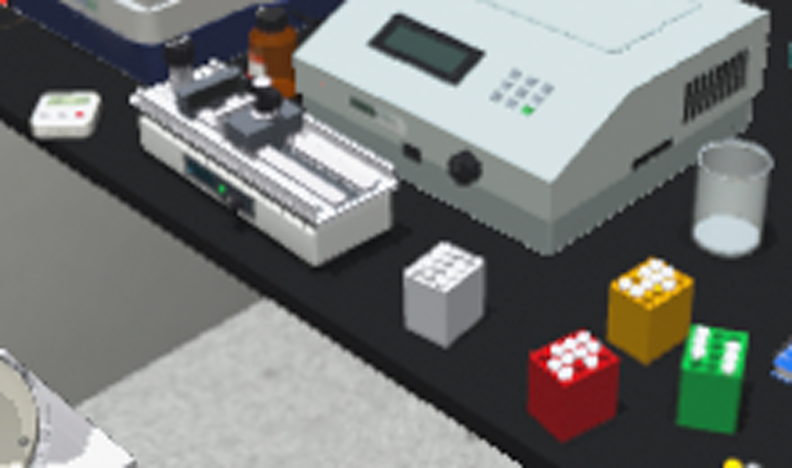

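Run:
```python
from h import *
np.set_printoptions(precision=1,suppress=True)
s=snapshot("top");sc=snapshot("scene");w=snapshot("wrist")
c1=lambda u,v:(165+u/6.5,190+v/6.5)
c2=lambda u,v:(290+u/6.5,175+v/6.5)
for n,p,z in [("plunger",c1(108,153),124),("fixface_t",c1(237,88),100),("fixface_b",c1(228,238),100),("knobcap",c1(395,158),140),("barL",c1(345,155),134),("barR",c1(455,158),134),
  ("rimTL",c1(73,68),81),("rimTR",c1(692,88),81),("rimBR",c1(685,285),81),("rimBL",c1(62,262),81),("railend",c1(685,185),74)]:
    print(n,onz(s,*p,z))
for n,ps in dict(silver=[(62,260),(155,250),(172,352),(80,368)],gold=[(347,45),(442,48),(440,165),(343,160)],red=[(400,275),(492,292),(478,402),(382,392)]).items():
    P=np.array([onz(s,*c2(*p),60) for p in ps]);print(n,P[:,:2].tolist(),P.mean(0))
# instrument height from near right top corner
c3=lambda u,v:(150+u/3.6,160+v/3.6)
print("instr top front right",tri([(s,313,188),(sc,*c3(548,185))]))
print("bottle cap",tri([(s,181,177),(sc,*c3(270,15))]))
print("plunger tri",tri([(s,*c1(108,153)),(sc,*c3(178,48))]))
print("cam",-np.array(w["R"]).T@w["t"], np.array(w["R"]))
```

```text
plunger [474.4 192.8 124. ]
fixface_t [510.3 132.6 100. ]
fixface_b [434.6 136.1 100. ]
knobcap [468.3  49.4 140. ]
barL [470.9  74.4 134. ]
barR [468.8  20.6 134. ]
rimTL [524.7 219.8  81. ]
rimTR [510.8 -96.   81. ]
rimBR [411.  -91.1  81. ]
rimBL [425.3 223.2  81. ]
railend [462.3 -91.9  74. ]
silver [[474.5742855120345, -188.9674651496625], [479.12540163274866, -236.65237121426748], [426.706719759646, -243.68954180871367], [419.161386159397, -196.711494127154]] [ 449.9 -216.5   60. ]
gold [[585.0017409727732, -339.8769991209843], [582.8183920799723, -389.3655682385979], [521.2901225986775, -385.15908152412686], [524.5569128075476, -335.06470472960734]] [ 553.4 -362.4   60. ]
red [[464.54650222737564, -361.76815642862476], [455.108928145205, -408.7196303180505], [398.9792373718352, -398.7512352195662], [404.82919804303305, -349.90542318253625]] [ 430.9 -379.8   60. ]
instr top front right [ 560.7 -235.    99.1]
bottle cap [601.  198.9 107.3]
plunger tri [475.9 193.7 117.4]
cam [134.6 616.1 385.4] [[ 0.3  0.9 -0. ]
 [ 0.9 -0.3  0.3]
 [ 0.3 -0.1 -1. ]]
```

Call:
{"method": "move_arm", "body": {
  "deltas": [
    {"az":8},
    {"az":8},
    {"az":8},
    {"az":8},
    {"az":8},
    {"az":8},
    {"az":8},
    {"az":8},
    {"az":8.5},
    {}
  ]
}}

```text
validation failed for argument at $.de...
```

```bash
cat >> h.py <<'E'
def Rq(q):
    from scipy.spatial.transform import Rotation
    return Rotation.from_quat([q[1],q[2],q[3],q[0]]).as_matrix()
DYAW=np.radians(-2.5)
def go(target,yaw_y=None):
    """print tool-frame delta (cm) to world target; yaw error"""
    st=read_state();R=Rq(st["eef_rot"]);d=R.T@(np.array(target)-st["tcp_pos"])/10
    th=np.degrees(np.arctan2(R[1,1],R[0,1]))
    print("t",round(st["time"],2),"tcp",st["tcp_pos"].round(1),"d cm",d.round(2),"yaw(tool y)",round(th,2),"tilt",np.degrees(R[:2,2]).round(2),"F",st["ft_force"].round(1),"gap",round(st["finger_gap"]*91,1),"q",np.degrees(st["q"]).round(0))
E
python3 -c "
from h import *
go([468.3,49.4,200])"
```

```text
t 0.4 tcp [213.6 587.3 213.8] d cm [-42.32 -41.85   1.39] yaw(tool y) 70.02 tilt [-0.01 -0.01] F [-0.3  0.1 -0.5] gap 91.3 q [65. 28. 77.  0. 75. -5.]
```

Call:
{"method": "move_arm", "body": {
  "deltas": [
    {"az":8},
    {"az":8},
    {"az":8},
    {"az":8},
    {"az":8},
    {"az":8},
    {"az":8},
    {"az":8},
    {"az":8.5}
  ]
}}

```text
validation failed for argument at $.de...
```

```bash
python3 -c "
from h import *
go([468.3,49.4,200])"
```

```text
t 0.4 tcp [213.6 587.3 213.8] d cm [-42.32 -41.85   1.39] yaw(tool y) 70.02 tilt [-0.01 -0.01] F [-0.3  0.1 -0.5] gap 91.3 q [65. 28. 77.  0. 75. -5.]
```

Call:
{"method": "move_arm", "body": {
  "deltas": [
    {"dx":0,"dy":0,"dz":0,"ax":0,"ay":0,"az":8,"gripper":1},
    {"dx":0,"dy":0,"dz":0,"ax":0,"ay":0,"az":8,"gripper":1},
    {"dx":0,"dy":0,"dz":0,"ax":0,"ay":0,"az":8,"gripper":1},
    {"dx":0,"dy":0,"dz":0,"ax":0,"ay":0,"az":8,"gripper":1},
    {"dx":0,"dy":0,"dz":0,"ax":0,"ay":0,"az":8,"gripper":1},
    {"dx":0,"dy":0,"dz":0,"ax":0,"ay":0,"az":8,"gripper":1},
    {"dx":0,"dy":0,"dz":0,"ax":0,"ay":0,"az":8,"gripper":1},
    {"dx":0,"dy":0,"dz":0,"ax":0,"ay":0,"az":8,"gripper":1},
    {"dx":0,"dy":0,"dz":0,"ax":0,"ay":0,"az":8.5,"gripper":1},
    {"dx":0,"dy":0,"dz":0,"ax":0,"ay":0,"az":0,"gripper":1}
  ]
}}

```text
time: 1.4
tcp_pos: [213.5, 587.1, 213.7]
eef_rot: [0.0, 0.738, 0.675, -0.0]
ft_force: [-0.3, -0.0, -0.4]
finger_gap: 1.0
```

```bash
python3 -c "
from h import *
go([468.3,49.4,200])"
```

```text
t 1.4 tcp [213.5 587.1 213.7] d cm [-51.28  30.18   1.39] yaw(tool y) -5.12 tilt [-0.02 -0.03] F [-0.3 -0.  -0.4] gap 91.0 q [65. 28. 77.  0. 75. 70.]
```

Call:
{"method": "move_arm", "body": {
  "deltas": [
    {"dx":0,"dy":0,"dz":0,"ax":0,"ay":0,"az":-2.6,"gripper":1},
    {"dx":-4,"dy":2.5,"dz":0,"ax":0,"ay":0,"az":0,"gripper":1},
    {"dx":-4,"dy":2.5,"dz":0,"ax":0,"ay":0,"az":0,"gripper":1},
    {"dx":-4,"dy":2.5,"dz":0,"ax":0,"ay":0,"az":0,"gripper":1},
    {"dx":-4,"dy":2.5,"dz":0,"ax":0,"ay":0,"az":0,"gripper":1},
    {"dx":-4,"dy":2.5,"dz":0,"ax":0,"ay":0,"az":0,"gripper":1},
    {"dx":-4,"dy":2.5,"dz":0,"ax":0,"ay":0,"az":0,"gripper":1},
    {"dx":-4,"dy":2.5,"dz":0,"ax":0,"ay":0,"az":0,"gripper":1},
    {"dx":-4,"dy":2.5,"dz":0,"ax":0,"ay":0,"az":0,"gripper":1},
    {"dx":-4,"dy":2.5,"dz":0,"ax":0,"ay":0,"az":0,"gripper":1},
    {"dx":0,"dy":0,"dz":0,"ax":0,"ay":0,"az":0,"gripper":1}
  ]
}}

```text
time: 2.5
tcp_pos: [440.4, 211.7, 213.9]
eef_rot: [0.001, 0.7, 0.714, 0.002]
ft_force: [0.0, -0.5, 0.3]
finger_gap: 0.998
```

```bash
python3 -c "
from h import *
go([468.3,49.4,200])
s=snapshot('wrist');cv2.imwrite('pics/w1.png',s['img'])"
```

```text
t 2.5 tcp [440.4 211.7 213.9] d cm [-16.29   2.46   1.36] yaw(tool y) 1.16 tilt [0.23 0.14] F [ 0.  -0.5  0.3] gap 90.8 q [19. 17. 96.  0. 66. 17.]
```

View pics/w1.png

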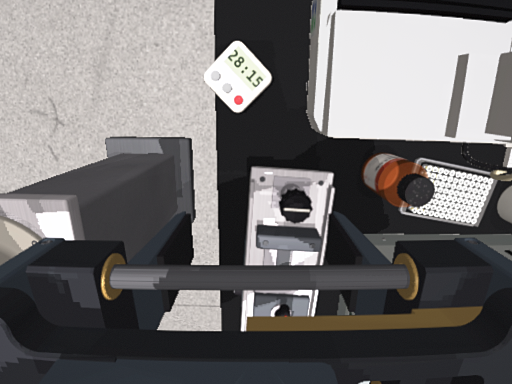

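```bash
python3 -c "
from h import *
s=snapshot('wrist');crop(s,'w1c.png',230,150,350,340,4)
print(proj(s,[[474.4,193.5,124],[472,133.5,100],[468.3,49.4,134]]))"
```

```text
[[294.21194371 214.96024628]
 [286.52855705 255.37045296]
 [282.27790525 334.74167145]]
```

View pics/w1c.png

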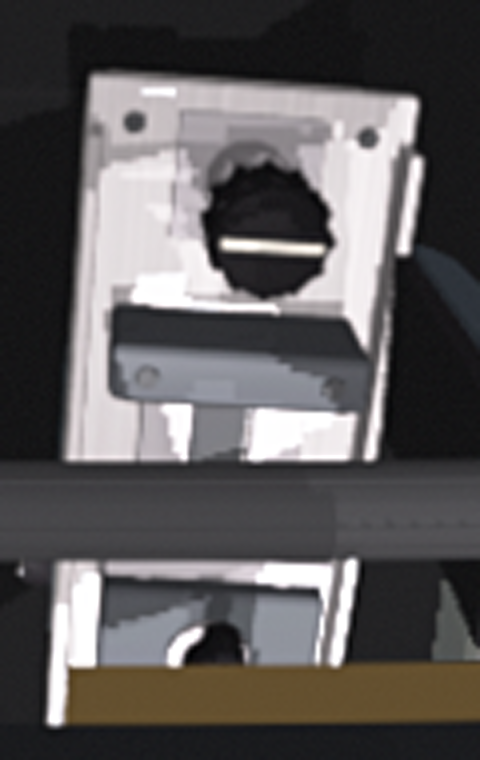

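Call:
{"method": "move_arm", "body": {
  "deltas": [
    {"dx":-4,"dy":0.5,"dz":0,"ax":0,"ay":0,"az":2,"gripper":1},
    {"dx":-4,"dy":0.5,"dz":0,"ax":0,"ay":0,"az":0,"gripper":1},
    {"dx":-4,"dy":0.5,"dz":0,"ax":0,"ay":0,"az":0,"gripper":1},
    {"dx":-4,"dy":0.5,"dz":0,"ax":0,"ay":0,"az":0,"gripper":1},
    {"dx":-4,"dy":0.5,"dz":0,"ax":0,"ay":0,"az":0,"gripper":1},
    {"dx":-4,"dy":0,"dz":0,"ax":0,"ay":0,"az":0,"gripper":1},
    {"dx":0,"dy":0,"dz":0,"ax":0,"ay":0,"az":0,"gripper":1},
    {"dx":0,"dy":0,"dz":0,"ax":0,"ay":0,"az":0,"gripper":1}
  ]
}}

```text
time: 3.4
tcp_pos: [462.8, -23.0, 213.0]
eef_rot: [-0.001, 0.7, 0.714, 0.003]
ft_force: [-1.2, 0.0, 0.0]
finger_gap: 1.001
```

```bash
python3 -c "
from h import *
go([468.3,49.4,200])
s=snapshot('wrist');cv2.imwrite('pics/w2.png',s['img'])
print(proj(s,[[474.4,193.5,124],[472,133.5,100],[468.3,49.4,134]]))
go([468.3,49.4,200])
"
```

```text
t 3.4 tcp [462.8 -23.  213. ] d cm [7.22 0.69 1.35] yaw(tool y) 1.19 tilt [0.23 0.33] F [-1.2  0.   0. ] gap 91.1 q [-11.  15.  99.   0.  65. -12.]
[[279.74215814 -58.39310856]
 [273.03312321  28.28721704]
 [267.81148187 121.48483907]]
t 3.45 tcp [462.8 -22.7 213. ] d cm [7.19 0.69 1.35] yaw(tool y) 1.22 tilt [0.23 0.32] F [-0.1  0.2 -0.1] gap 90.6 q [-10.  15.  99.   0.  65. -12.]
```

View pics/w2.png

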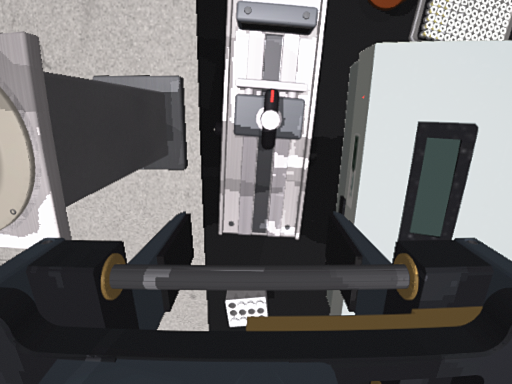

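Call:
{"method": "move_arm", "body": {
  "deltas": [
    {"dx":2.5,"dy":0.3,"dz":0,"ax":0,"ay":0,"az":3.7,"gripper":1},
    {"dx":2.5,"dy":0.3,"dz":0,"ax":0,"ay":0,"az":0,"gripper":1},
    {"dx":2,"dy":0.3,"dz":0,"ax":0,"ay":0,"az":0,"gripper":1},
    {"dx":0,"dy":0,"dz":0,"ax":0,"ay":0,"az":0,"gripper":1},
    {"dx":0,"dy":0,"dz":0,"ax":0,"ay":0,"az":0,"gripper":1}
  ]
}}

```text
time: 3.95
tcp_pos: [472.1, 57.1, 213.6]
eef_rot: [-0.001, 0.718, 0.696, 0.004]
ft_force: [-0.4, 0.1, -0.9]
finger_gap: 0.994
```

```bash
python3 -c "
from h import *
go([469.5,50.5,107])
"
```

```text
t 3.95 tcp [472.1  57.1 213.6] d cm [-0.74 -0.28 10.65] yaw(tool y) -1.81 tilt [0.21 0.37] F [-0.4  0.1 -0.9] gap 90.5 q [-1. 16. 98.  0. 66.  1.]
```

Call:
{"method": "move_arm", "body": {
  "deltas": [
    {"dx":-0.7,"dy":-0.28,"dz":0,"ax":0.2,"ay":-0.37,"az":0.6,"gripper":0.6},
    {"dx":0,"dy":0,"dz":2.5,"ax":0,"ay":0,"az":0,"gripper":0.6},
    {"dx":0,"dy":0,"dz":2.5,"ax":0,"ay":0,"az":0,"gripper":0.6},
    {"dx":0,"dy":0,"dz":2,"ax":0,"ay":0,"az":0,"gripper":0.6},
    {"dx":0,"dy":0,"dz":0,"ax":0,"ay":0,"az":0,"gripper":0.6},
    {"dx":0,"dy":0,"dz":0,"ax":0,"ay":0,"az":0,"gripper":0.6}
  ]
}}

```text
time: 4.55
tcp_pos: [467.9, 47.4, 142.8]
eef_rot: [0.001, 0.722, 0.692, -0.001]
ft_force: [1.0, 0.1, 0.4]
finger_gap: 0.605
```

```bash
python3 -c "
from h import *
go([469.5,50.5,107])
"
```

```text
t 4.55 tcp [467.9  47.4 142.8] d cm [0.32 0.14 3.58] yaw(tool y) -2.41 tilt [ 0.03 -0.13] F [1.  0.1 0.4] gap 55.1 q [ -1.  21. 103.  -0.  55.   1.]
```

Call:
{"method": "move_arm", "body": {
  "deltas": [
    {"dx":0.3,"dy":0.14,"dz":0,"ax":0,"ay":0,"az":0,"gripper":0.6},
    {"dx":0,"dy":0,"dz":1.5,"ax":0,"ay":0,"az":0,"gripper":0.6},
    {"dx":0,"dy":0,"dz":1.2,"ax":0,"ay":0,"az":0,"gripper":0.6},
    {"dx":0,"dy":0,"dz":0.7,"ax":0,"ay":0,"az":0,"gripper":0.6},
    {"dx":0,"dy":0,"dz":0,"ax":0,"ay":0,"az":0,"gripper":0.6},
    {"dx":0,"dy":0,"dz":0,"ax":0,"ay":0,"az":0,"gripper":0.6}
  ]
}}

```text
time: 5.15
tcp_pos: [473.2, 50.0, 113.1]
eef_rot: [0.004, 0.722, 0.692, 0.002]
ft_force: [0.4, -0.2, 0.7]
finger_gap: 0.599
```

```bash
python3 -c "
from h import *
go([469.5,50.5,107])
s=snapshot('wrist');cv2.imwrite('pics/w3.png',s['img'])
s=snapshot('scene');crop(s,'s3.png',150,130,350,280,4)
"
```

```text
t 5.15 tcp [473.2  50.  113.1] d cm [ 0.03 -0.37  0.61] yaw(tool y) -2.47 tilt [ 0.51 -0.16] F [ 0.4 -0.2  0.7] gap 54.5 q [ -1.  24. 105.  -0.  50.   2.]
```

View pics/w3.png

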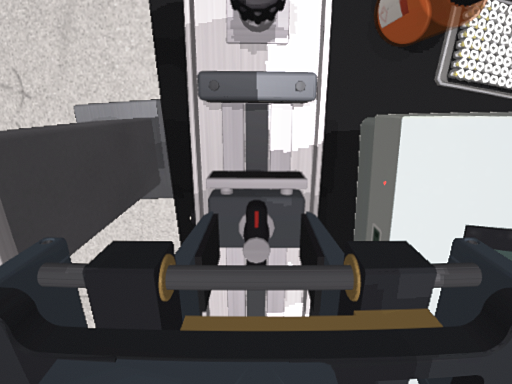

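View pics/s3.png

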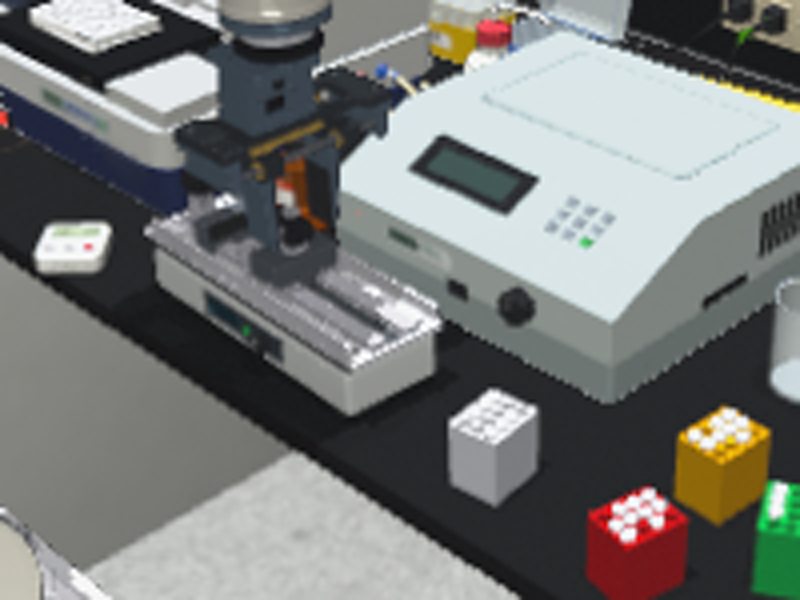

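Call:
{"method": "move_arm", "body": {
  "deltas": [
    {"dx":0,"dy":-0.2,"dz":0.5,"ax":0.5,"ay":0,"az":0,"gripper":0.4},
    {"dx":0,"dy":0,"dz":0,"ax":0,"ay":0,"az":0,"gripper":0.3},
    {"dx":0,"dy":0,"dz":0,"ax":0,"ay":0,"az":0,"gripper":0.2},
    {"dx":0,"dy":0,"dz":0,"ax":0,"ay":0,"az":0,"gripper":0.1},
    {"dx":0,"dy":0,"dz":0,"ax":0,"ay":0,"az":0,"gripper":0.05},
    {"dx":0,"dy":0,"dz":0,"ax":0,"ay":0,"az":0,"gripper":0.05},
    {"dx":0,"dy":0,"dz":0,"ax":0,"ay":0,"az":0,"gripper":0.05}
  ],
  "newtons": 15
}}

```text
time: 5.95
tcp_pos: [471.1, 50.1, 108.6]
eef_rot: [0.001, 0.722, 0.692, -0.001]
ft_force: [-0.8, -0.7, -0.3]
finger_gap: 0.145
```

```bash
python3 -c "
from h import *
go([469.5,50.5,107])
print(read_state()['torque'])
"
```

```text
t 5.95 tcp [471.1  50.1 108.6] d cm [ 0.03 -0.16  0.16] yaw(tool y) -2.47 tilt [ 0.01 -0.14] F [-0.8 -0.7 -0.3] gap 13.2 q [ -1.  25. 105.  -0.  50.   2.]
[-0.10097148 -0.09765356 -0.02935643]
```

Call:
{"method": "move_arm", "body": {
  "deltas": [
    {"dx":0,"dy":0,"dz":0,"ax":0,"ay":0,"az":-5,"gripper":0.05},
    {"dx":0,"dy":0,"dz":0,"ax":0,"ay":0,"az":-5,"gripper":0.05},
    {"dx":0,"dy":0,"dz":0,"ax":0,"ay":0,"az":-5,"gripper":0.05},
    {"dx":0,"dy":0,"dz":0,"ax":0,"ay":0,"az":-5,"gripper":0.05}
  ],
  "newtons": 20
}}

```text
time: 6.35
tcp_pos: [471.4, 50.2, 108.6]
eef_rot: [0.001, 0.587, 0.81, -0.001]
ft_force: [-0.8, 0.4, -0.9]
finger_gap: 0.14
```

```bash
python3 -c "
from h import *
go([471.1,50.1,108.6])
print(read_state()['torque'])
"
```

```text
t 6.35 tcp [471.4  50.2 108.6] d cm [ 0.   -0.03 -0.  ] yaw(tool y) 18.13 tilt [ 0.05 -0.13] F [-0.8  0.4 -0.9] gap 12.8 q [ -1.  25. 105.  -0.  50. -19.]
[ 0.01687109  0.01934987 -0.03106493]
```

Smooth. Continue to the loose stop (~72°).

Call:
{"method": "move_arm", "body": {
  "deltas": [
    {"dx":0,"dy":0,"dz":0,"ax":0,"ay":0,"az":-6,"gripper":0.05},
    {"dx":0,"dy":0,"dz":0,"ax":0,"ay":0,"az":-6,"gripper":0.05},
    {"dx":0,"dy":0,"dz":0,"ax":0,"ay":0,"az":-6,"gripper":0.05},
    {"dx":0,"dy":0,"dz":0,"ax":0,"ay":0,"az":-6,"gripper":0.05},
    {"dx":0,"dy":0,"dz":0,"ax":0,"ay":0,"az":-6,"gripper":0.05},
    {"dx":0,"dy":0,"dz":0,"ax":0,"ay":0,"az":-6,"gripper":0.05},
    {"dx":0,"dy":0,"dz":0,"ax":0,"ay":0,"az":-6,"gripper":0.05},
    {"dx":0,"dy":0,"dz":0,"ax":0,"ay":0,"az":-5,"gripper":0.05},
    {"dx":0,"dy":0,"dz":0,"ax":0,"ay":0,"az":-2,"gripper":0.05},
    {"dx":0,"dy":0,"dz":0,"ax":0,"ay":0,"az":0,"gripper":0.05}
  ]
}}

```text
time: 7.35
tcp_pos: [471.9, 50.7, 108.5]
eef_rot: [0.001, 0.179, 0.984, -0.0]
ft_force: [-0.7, -1.6, 0.6]
finger_gap: 0.142
```

```bash
python3 -c "
from h import *
go([471.1,50.1,108.6])
print(read_state()['torque'])
"
```

```text
t 7.35 tcp [471.9  50.7 108.5] d cm [ 0.05 -0.08 -0.01] yaw(tool y) 69.32 tilt [ 0.11 -0.06] F [-0.7 -1.6  0.6] gap 13.0 q [ -1.  25. 105.  -0.  50. -70.]
[0.05065566 0.19833583 0.05816351]
```

Call:
{"method": "move_arm", "body": {
  "deltas": [
    {"dx":-0.31,"dy":-0.95,"dz":0,"ax":0,"ay":0,"az":0,"gripper":0.05},
    {"dx":-0.31,"dy":-0.95,"dz":0,"ax":0,"ay":0,"az":0,"gripper":0.05},
    {"dx":-0.31,"dy":-0.95,"dz":0,"ax":0,"ay":0,"az":0,"gripper":0.05},
    {"dx":-0.31,"dy":-0.95,"dz":0,"ax":0,"ay":0,"az":0,"gripper":0.05},
    {"dx":0,"dy":0,"dz":0,"ax":0,"ay":0,"az":0,"gripper":0.05}
  ]
}}

```text
time: 7.85
tcp_pos: [469.9, 11.4, 108.5]
eef_rot: [0.001, 0.183, 0.983, 0.001]
ft_force: [-0.3, -0.3, 0.6]
finger_gap: 0.14
```

```bash
python3 -c "
from h import *
go([471.1-.0436*112,50.1-112,108.6])
print(read_state()['torque'])
"
```

```text
t 7.85 tcp [469.9  11.4 108.5] d cm [-2.29 -6.97 -0.02] yaw(tool y) 68.94 tilt [0.12 0.11] F [-0.3 -0.3  0.6] gap 12.7 q [ -6.  25. 106.   0.  50. -75.]
[-0.2603696   0.11915388  0.08971584]
```

Call:
{"method": "move_arm", "body": {
  "deltas": [
    {"dx":-0.35,"dy":-1,"dz":0,"ax":0,"ay":0,"az":0,"gripper":0.05},
    {"dx":-0.35,"dy":-1,"dz":0,"ax":0,"ay":0,"az":0,"gripper":0.05},
    {"dx":-0.35,"dy":-1,"dz":0,"ax":0,"ay":0,"az":0,"gripper":0.05},
    {"dx":-0.35,"dy":-1,"dz":0,"ax":0,"ay":0,"az":0,"gripper":0.05},
    {"dx":-0.35,"dy":-1,"dz":0,"ax":0,"ay":0,"az":0,"gripper":0.05},
    {"dx":-0.35,"dy":-1,"dz":0,"ax":0,"ay":0,"az":0,"gripper":0.05},
    {"dx":-0.2,"dy":-0.7,"dz":0,"ax":0,"ay":0,"az":0,"gripper":0.05},
    {"dx":0,"dy":0,"dz":0,"ax":0,"ay":0,"az":0,"gripper":0.05}
  ]
}}

```text
time: 8.65
tcp_pos: [466.3, -57.2, 108.5]
eef_rot: [0.0, 0.186, 0.982, 0.003]
ft_force: [-1.3, -0.4, 0.4]
finger_gap: 0.139
```

```bash
python3 -c "
from h import *
go([471.1-.0436*112,50.1-112,108.6])
print(read_state()['torque'])
"
```

```text
t 8.65 tcp [466.3 -57.2 108.5] d cm [-0.17 -0.44 -0.01] yaw(tool y) 68.53 tilt [0.07 0.36] F [-1.3 -0.4  0.4] gap 12.6 q [-15.  25. 106.   0.  50. -83.]
[-0.43568508  0.12895788  0.08348561]
```

Call:
{"method": "move_arm", "body": {
  "deltas": [
    {"dx":-0.17,"dy":-0.5,"dz":0,"ax":0,"ay":0,"az":0,"gripper":0.05},
    {"dx":0,"dy":0,"dz":0,"ax":0,"ay":0,"az":0,"gripper":0.3},
    {"dx":0,"dy":0,"dz":0,"ax":0,"ay":0,"az":0,"gripper":0.5},
    {"dx":0,"dy":0,"dz":0,"ax":0,"ay":0,"az":0,"gripper":0.5},
    {"dx":0,"dy":0,"dz":-2,"ax":0,"ay":0,"az":0,"gripper":0.6},
    {"dx":0,"dy":0,"dz":-3,"ax":0,"ay":0,"az":0,"gripper":1},
    {"dx":0,"dy":0,"dz":-4,"ax":0,"ay":0,"az":0,"gripper":1},
    {"dx":0,"dy":0,"dz":-4,"ax":0,"ay":0,"az":0,"gripper":1},
    {"dx":0,"dy":0,"dz":0,"ax":0,"ay":0,"az":0,"gripper":1}
  ]
}}

```text
time: 9.55
tcp_pos: [465.4, -61.1, 242.5]
eef_rot: [-0.001, 0.187, 0.982, 0.003]
ft_force: [0.3, 0.3, -0.3]
finger_gap: 0.81
```

```bash
python3 -c "
from h import *
go([471.1-.0436*112,50.1-112,108.6])
s=snapshot('wrist');cv2.imwrite('pics/w4.png',s['img'])
s=snapshot('top');crop(s,'t4.png',160,170,400,250,3.3)
"
```

```text
t 9.55 tcp [465.4 -61.1 242.5] d cm [-0.16 -0.13 13.39] yaw(tool y) 68.49 tilt [-0.1   0.39] F [ 0.3  0.3 -0.3] gap 73.7 q [-15.  14.  96.   0.  71. -84.]
```

View pics/w4.png

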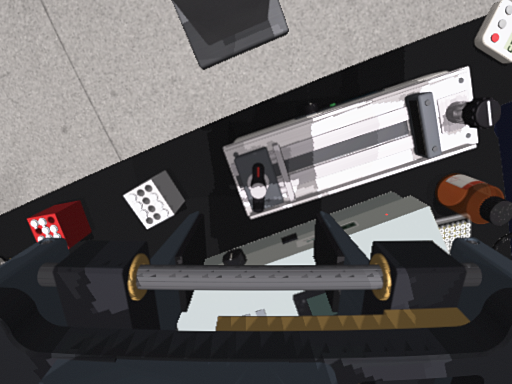

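View pics/t4.png

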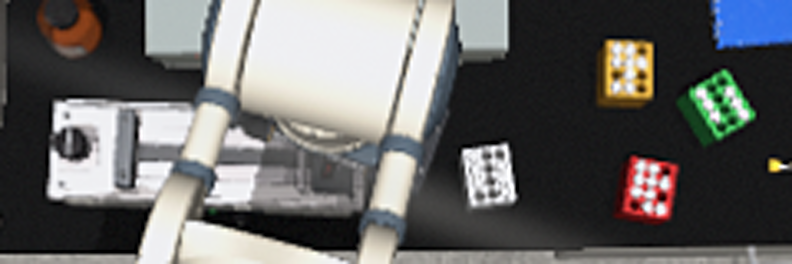

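Call:
{"method": "move_arm", "body": {
  "deltas": [
    {"dx":0,"dy":0,"dz":-1,"ax":0,"ay":0,"az":7.5,"gripper":1},
    {"dx":0,"dy":0,"dz":-1,"ax":0,"ay":0,"az":7.5,"gripper":1},
    {"dx":0,"dy":0,"dz":-1,"ax":0,"ay":0,"az":7.5,"gripper":1},
    {"dx":0,"dy":0,"dz":-1,"ax":0,"ay":0,"az":7.5,"gripper":1},
    {"dx":0,"dy":0,"dz":-1,"ax":0,"ay":0,"az":7.5,"gripper":1},
    {"dx":0,"dy":0,"dz":0,"ax":0,"ay":0,"az":7.5,"gripper":1},
    {"dx":0,"dy":0,"dz":0,"ax":0,"ay":0,"az":7.5,"gripper":1},
    {"dx":0,"dy":0,"dz":0,"ax":0,"ay":0,"az":7.5,"gripper":1},
    {"dx":0,"dy":0,"dz":0,"ax":0,"ay":0,"az":7.5,"gripper":1},
    {"dx":0,"dy":0,"dz":0,"ax":0,"ay":0,"az":0,"gripper":1}
  ]
}}

```text
time: 10.65
tcp_pos: [457.8, -58.4, 276.8]
eef_rot: [-0.015, 0.717, 0.696, -0.006]
ft_force: [-0.6, 0.2, 0.6]
finger_gap: 1.001
```

```bash
python3 -c "
from h import *
go([480,-400,300])
"
```

```text
t 10.65 tcp [457.8 -58.4 276.8] d cm [-34.05   3.16  -2.85] yaw(tool y) -1.69 tilt [-1.73  0.79] F [-0.6  0.2  0.6] gap 91.1 q [-15.  12.  92.   0.  77. -13.]
```

Call:
{"method": "move_arm", "body": {
  "deltas": [
    {"dx":-3.5,"dy":0.2,"dz":-0.2,"ax":-1.7,"ay":-0.8,"az":0.7,"gripper":1},
    {"dx":-4,"dy":0.2,"dz":-0.2,"ax":0,"ay":0,"az":0,"gripper":1},
    {"dx":-4,"dy":0.2,"dz":-0.2,"ax":0,"ay":0,"az":0,"gripper":1},
    {"dx":-4,"dy":0.2,"dz":-0.2,"ax":0,"ay":0,"az":0,"gripper":1},
    {"dx":-4,"dy":0.2,"dz":-0.2,"ax":0,"ay":0,"az":0,"gripper":1},
    {"dx":-4,"dy":0.2,"dz":-0.2,"ax":0,"ay":0,"az":0,"gripper":1},
    {"dx":-4,"dy":0.2,"dz":-0.2,"ax":0,"ay":0,"az":0,"gripper":1},
    {"dx":-4,"dy":0.2,"dz":-0.2,"ax":0,"ay":0,"az":0,"gripper":1},
    {"dx":0,"dy":0,"dz":0,"ax":0,"ay":0,"az":0,"gripper":1},
    {"dx":0,"dy":0,"dz":0,"ax":0,"ay":0,"az":0,"gripper":1}
  ]
}}

```text
time: 11.65
tcp_pos: [462.8, -383.5, 280.5]
eef_rot: [-0.008, 0.705, 0.709, -0.002]
ft_force: [-1.0, -0.3, 0.6]
finger_gap: 1.001
```

```bash
python3 -c "
from h import *
go([480,-400,300])
s=snapshot('wrist');cv2.imwrite('pics/w5.png',s['img'])
print(proj(s,[[450,-216.5,60],[553.4,-362.4,60],[430.9,-379.8,60]]))
"
```

```text
t 11.65 tcp [ 462.8 -383.5  280.5] d cm [-1.64  1.69 -1.99] yaw(tool y) 0.33 tilt [-0.8   0.45] F [-1.  -0.3  0.6] gap 91.1 q [-45.  24.  74.  -0.  83. -45.]
[[253.1408582   42.95086888]
 [325.56165425 155.14620118]
 [239.85422809 166.34868772]]
```

View pics/w5.png

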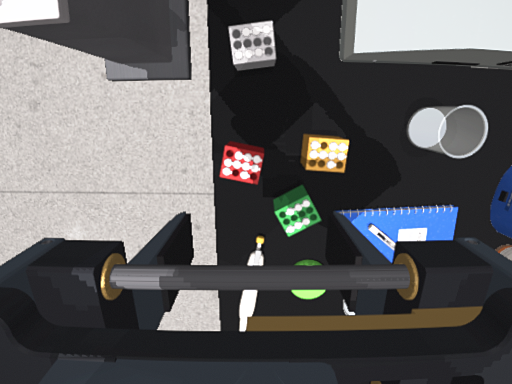

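```bash
python3 -c "
from h import *
s=snapshot('wrist')
i=s['img']
a=[cv2.resize(i[y:y+64,x:x+64],None,fx=6,fy=6,interpolation=cv2.INTER_CUBIC) for x,y in [(220,10),(210,132),(295,122)]]
cv2.imwrite('pics/w5c.png',cv2.resize(np.hstack(a),None,fx=.69,fy=.69))
"
```

View pics/w5c.png

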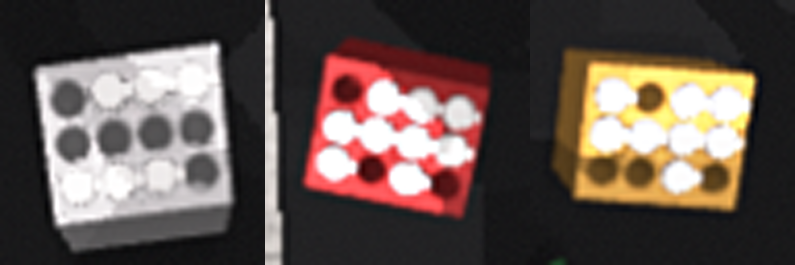

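```bash
python3 -c "
from h import *
s=snapshot('wrist')
k=6*.69
D=dict(silver=((220,10),[(36,69),(218,43),(231,203),(56,224)]),red=((210,132),[(60,55),(223,80),(200,216),(40,187)]),gold=((295,122),[(58,62),(225,73),(207,210),(45,197)]))
for n,(o,c) in D.items():
    P=np.array([onz(s,o[0]+u/k,o[1]+v/k,60)[:2] for u,v in c])
    e=[P[1]-P[0],P[2]-P[3]];f=[P[0]-P[3],P[1]-P[2]]
    an=[np.degrees(np.arctan2(v[1],v[0])) for v in e]+[np.degrees(np.arctan2(v[1],v[0]))-90 for v in f]
    print(n,P.mean(0).round(1),'len',[np.linalg.norm(v).round(1) for v in e+f],'ang',np.round(an,1))
"
```

```text
silver [ 449.6 -215.4] len [np.float64(56.9), np.float64(56.0), np.float64(45.9), np.float64(46.8)] ang [7.5 6.6 7.  6. ]
red [ 433.6 -376.8] len [np.float64(56.5), np.float64(57.5), np.float64(47.3), np.float64(49.0)] ang [ -8.4 -10.1 -10.3  -9. ]
gold [ 556.3 -361.5] len [np.float64(57.3), np.float64(57.5), np.float64(46.7), np.float64(47.8)] ang [-3.  -4.  -2.5 -2.3]
```

```bash
python3 -c "
from h import *
s=snapshot('wrist')
print('beaker',onz(s,428,128,0),onz(s,462,132,91))
go([555.5,-361.8,150])
"
```

```text
beaker [ 733.35242779 -323.90335302    0.        ] [ 727.02747045 -323.10814526   91.        ]
t 11.85 tcp [ 463.3 -382.2  281.7] d cm [ 1.9   9.4  13.06] yaw(tool y) 0.3 tilt [-0.74  0.39] F [-0.7 -0.  -0.4] gap 90.9 q [-45.  24.  74.  -0.  83. -45.]
```

Beaker is clear. Approach gold.

Call:
{"method": "move_arm", "body": {
  "deltas": [
    {"dx":0.5,"dy":2.5,"dz":2.5,"ax":-0.7,"ay":-0.4,"az":3.2,"gripper":1},
    {"dx":0.5,"dy":2.5,"dz":3,"ax":0,"ay":0,"az":0,"gripper":1},
    {"dx":0.5,"dy":2.5,"dz":3,"ax":0,"ay":0,"az":0,"gripper":1},
    {"dx":0.3,"dy":1.5,"dz":2.5,"ax":0,"ay":0,"az":0,"gripper":1},
    {"dx":0,"dy":0,"dz":0,"ax":0,"ay":0,"az":0,"gripper":1},
    {"dx":0,"dy":0,"dz":0,"ax":0,"ay":0,"az":0,"gripper":1}
  ]
}}

```text
time: 12.45
tcp_pos: [558.0, -361.9, 171.1]
eef_rot: [0.002, 0.722, 0.692, -0.0]
ft_force: [-0.1, -0.1, -0.1]
finger_gap: 0.999
```

```bash
python3 -c "
from h import *
go([555.5,-361.8,17])
"
```

```text
t 12.45 tcp [ 558.  -361.9  171.1] d cm [ 0.06 -0.29 15.41] yaw(tool y) -2.49 tilt [ 0.16 -0.22] F [-0.1 -0.1 -0.1] gap 90.9 q [-38.  34.  74.  -0.  72. -36.]
```

Call:
{"method": "move_arm", "body": {
  "deltas": [
    {"dx":0,"dy":-0.25,"dz":2,"ax":0,"ay":0,"az":0.5,"gripper":1},
    {"dx":0,"dy":0,"dz":2.5,"ax":0,"ay":0,"az":0,"gripper":1},
    {"dx":0,"dy":0,"dz":2.5,"ax":0,"ay":0,"az":0,"gripper":1},
    {"dx":0,"dy":0,"dz":2,"ax":0,"ay":0,"az":0,"gripper":1},
    {"dx":0,"dy":0,"dz":0,"ax":0,"ay":0,"az":0,"gripper":1},
    {"dx":0,"dy":0,"dz":0,"ax":0,"ay":0,"az":0,"gripper":1}
  ]
}}

```text
time: 13.05
tcp_pos: [556.1, -364.4, 89.8]
eef_rot: [0.009, 0.725, 0.689, 0.0]
ft_force: [0.4, 0.5, 0.8]
finger_gap: 0.999
```

```bash
python3 -c "
from h import *
go([555.5,-361.8,17])
"
```

```text
t 13.05 tcp [ 556.1 -364.4   89.8] d cm [ 0.34 -0.17  7.27] yaw(tool y) -2.89 tilt [ 0.71 -0.69] F [0.4 0.5 0.8] gap 90.9 q [-38.  38.  79.  -0.  61. -35.]
```

Call:
{"method": "move_arm", "body": {
  "deltas": [
    {"dx":0.3,"dy":-0.05,"dz":1.5,"ax":0.7,"ay":0.7,"az":0,"gripper":1},
    {"dx":0,"dy":0,"dz":2,"ax":0,"ay":0,"az":0,"gripper":1},
    {"dx":0,"dy":0,"dz":2,"ax":0,"ay":0,"az":0,"gripper":1},
    {"dx":0,"dy":0,"dz":1.5,"ax":0,"ay":0,"az":0,"gripper":1},
    {"dx":0,"dy":0,"dz":0,"ax":0,"ay":0,"az":0,"gripper":1},
    {"dx":0,"dy":0,"dz":0,"ax":0,"ay":0,"az":0,"gripper":1}
  ]
}}

```text
time: 13.65
tcp_pos: [558.7, -363.5, 22.4]
eef_rot: [0.003, 0.725, 0.689, 0.001]
ft_force: [-0.1, -0.3, 0.1]
finger_gap: 0.998
```

```bash
python3 -c "
from h import *
go([555.5,-361.8,17])
"
```

```text
t 13.65 tcp [ 558.7 -363.5   22.4] d cm [ 0.15 -0.33  0.54] yaw(tool y) -2.89 tilt [ 0.33 -0.13] F [-0.1 -0.3  0.1] gap 90.8 q [-38.  44.  81.   0.  55. -35.]
```

Call:
{"method": "move_arm", "body": {
  "deltas": [
    {"dx":0.15,"dy":-0.3,"dz":0.45,"ax":0.3,"ay":0.1,"az":0,"gripper":1},
    {"dx":0,"dy":0,"dz":0,"ax":0,"ay":0,"az":0,"gripper":0.8},
    {"dx":0,"dy":0,"dz":0,"ax":0,"ay":0,"az":0,"gripper":0.7},
    {"dx":0,"dy":0,"dz":0,"ax":0,"ay":0,"az":0,"gripper":0.5},
    {"dx":0,"dy":0,"dz":0,"ax":0,"ay":0,"az":0,"gripper":0.5},
    {"dx":0,"dy":0,"dz":0,"ax":0,"ay":0,"az":0,"gripper":0.5},
    {"dx":0,"dy":0,"dz":0,"ax":0,"ay":0,"az":0,"gripper":0.5}
  ],
  "newtons": 25
}}

```text
time: 14.35
tcp_pos: [556.7, -362.6, 20.4]
eef_rot: [0.002, 0.725, 0.689, 0.0]
ft_force: [-0.6, 0.3, -2.4]
finger_gap: 0.613
```

```bash
python3 -c "
from h import *
go([555.5,-361.8,17])
"
```

```text
t 14.35 tcp [ 556.7 -362.6   20.4] d cm [ 0.07 -0.12  0.34] yaw(tool y) -2.88 tilt [ 0.17 -0.13] F [-0.6  0.3 -2.4] gap 55.8 q [-38.  44.  81.   0.  55. -35.]
```

Call:
{"method": "move_arm", "body": {
  "deltas": [
    {"dx":0,"dy":0,"dz":-1.5,"ax":0,"ay":0,"az":0,"gripper":0.5},
    {"dx":0,"dy":0,"dz":-3,"ax":0,"ay":0,"az":0,"gripper":0.5},
    {"dx":0,"dy":0,"dz":-4,"ax":0,"ay":0,"az":0,"gripper":0.5},
    {"dx":0,"dy":0,"dz":-4,"ax":0,"ay":0,"az":0,"gripper":0.5},
    {"dx":0,"dy":0,"dz":-4,"ax":0,"ay":0,"az":0,"gripper":0.5},
    {"dx":0,"dy":0,"dz":-2,"ax":0,"ay":0,"az":0,"gripper":0.5},
    {"dx":0,"dy":0,"dz":0,"ax":0,"ay":0,"az":0,"gripper":0.5}
  ]
}}

```text
time: 15.05
tcp_pos: [554.7, -361.0, 216.6]
eef_rot: [0.0, 0.725, 0.689, 0.0]
ft_force: [0.9, 0.4, -4.4]
finger_gap: 0.611
```

```bash
python3 -c "
from h import *
go([474.2,109,220])
"
```

```text
t 15.05 tcp [ 554.7 -361.   216.6] d cm [ 46.53 -10.4   -0.36] yaw(tool y) -2.88 tilt [ 0.04 -0.02] F [ 0.9  0.4 -4.4] gap 55.6 q [-38.  31.  71.   0.  78. -35.]
```

Call:
{"method": "move_arm", "body": {
  "deltas": [
    {"dx":3,"dy":-0.7,"dz":0,"ax":0,"ay":0,"az":0,"gripper":0.5},
    {"dx":4,"dy":-0.9,"dz":0,"ax":0,"ay":0,"az":0,"gripper":0.5},
    {"dx":4,"dy":-0.9,"dz":0,"ax":0,"ay":0,"az":0,"gripper":0.5},
    {"dx":4,"dy":-0.9,"dz":0,"ax":0,"ay":0,"az":0,"gripper":0.5},
    {"dx":4,"dy":-0.9,"dz":0,"ax":0,"ay":0,"az":0,"gripper":0.5},
    {"dx":4,"dy":-0.9,"dz":0,"ax":0,"ay":0,"az":0,"gripper":0.5},
    {"dx":4,"dy":-0.9,"dz":0,"ax":0,"ay":0,"az":0,"gripper":0.5},
    {"dx":4,"dy":-0.9,"dz":0,"ax":0,"ay":0,"az":0,"gripper":0.5},
    {"dx":4,"dy":-0.9,"dz":0,"ax":0,"ay":0,"az":0,"gripper":0.5},
    {"dx":4,"dy":-0.9,"dz":0,"ax":0,"ay":0,"az":0,"gripper":0.5},
    {"dx":2,"dy":-0.4,"dz":0,"ax":0,"ay":0,"az":0,"gripper":0.5},
    {"dx":0,"dy":0,"dz":0,"ax":0,"ay":0,"az":0,"gripper":0.5}
  ]
}}

```text
time: 16.25
tcp_pos: [471.6, 69.2, 207.2]
eef_rot: [-0.005, 0.726, 0.688, -0.004]
ft_force: [0.4, 0.4, -4.0]
finger_gap: 0.615
```

```bash
python3 -c "
from h import *
go([474.2,109,220])
"
```

```text
t 16.25 tcp [471.6  69.2 207.2] d cm [ 4.    0.03 -1.27] yaw(tool y) -3.07 tilt [-0.74  0.14] F [ 0.4  0.4 -4. ] gap 56.0 q [ 1. 17. 97.  0. 66.  4.]
```

Call:
{"method": "move_arm", "body": {
  "deltas": [
    {"dx":2,"dy":0,"dz":0,"ax":-0.7,"ay":-0.1,"az":-0.3,"gripper":0.5},
    {"dx":1.7,"dy":0,"dz":2,"ax":0,"ay":0,"az":0,"gripper":0.5},
    {"dx":0,"dy":0,"dz":3,"ax":0,"ay":0,"az":0,"gripper":0.5},
    {"dx":0,"dy":0,"dz":2.5,"ax":0,"ay":0,"az":0,"gripper":0.5},
    {"dx":0,"dy":0,"dz":0,"ax":0,"ay":0,"az":0,"gripper":0.5},
    {"dx":0,"dy":0,"dz":0,"ax":0,"ay":0,"az":0,"gripper":0.5}
  ]
}}

```text
time: 16.85
tcp_pos: [471.3, 106.0, 128.0]
eef_rot: [-0.001, 0.724, 0.69, -0.002]
ft_force: [0.3, -0.6, -2.4]
finger_gap: 0.615
```

```bash
python3 -c "
from h import *
go([474.2,108,94.4])
s=snapshot('wrist');cv2.imwrite('pics/w6.png',s['img'])
"
```

```text
t 16.85 tcp [471.3 106.  128. ] d cm [0.22 0.3  3.36] yaw(tool y) -2.7 tilt [-0.23 -0.06] F [ 0.3 -0.6 -2.4] gap 56.0 q [  6.  24. 102.  -0.  54.   8.]
```

View pics/w6.png

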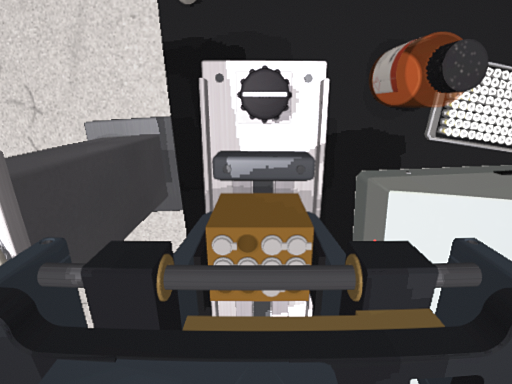

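Call:
{"method": "move_arm", "body": {
  "deltas": [
    {"dx":0.1,"dy":0.3,"dz":0.8,"ax":-0.2,"ay":0,"az":0,"gripper":0.5},
    {"dx":0,"dy":0,"dz":1,"ax":0,"ay":0,"az":0,"gripper":0.5},
    {"dx":0,"dy":0,"dz":0.8,"ax":0,"ay":0,"az":0,"gripper":0.5},
    {"dx":0,"dy":0,"dz":0,"ax":0,"ay":0,"az":0,"gripper":0.5},
    {"dx":0,"dy":0,"dz":0,"ax":0,"ay":0,"az":0,"gripper":0.5}
  ]
}}

```text
time: 17.4
tcp_pos: [476.3, 106.3, 102.3]
eef_rot: [0.002, 0.724, 0.69, 0.001]
ft_force: [-1.1, -0.1, -4.7]
finger_gap: 0.614
```

```bash
python3 -c "
from h import *
go([474.2,108,94.4])
"
```

```text
t 17.4 tcp [476.3 106.3 102.3] d cm [ 0.16 -0.22  0.79] yaw(tool y) -2.76 tilt [ 0.24 -0.05] F [-1.1 -0.1 -4.7] gap 55.8 q [  6.  26. 104.  -0.  50.   8.]
```

Call:
{"method": "move_arm", "body": {
  "deltas": [
    {"dx":0,"dy":-0.25,"dz":0.3,"ax":0.2,"ay":0,"az":0,"gripper":0.5},
    {"dx":0,"dy":0,"dz":0.3,"ax":0,"ay":0,"az":0,"gripper":0.5},
    {"dx":0,"dy":0,"dz":0,"ax":0,"ay":0,"az":0,"gripper":0.5},
    {"dx":0,"dy":0,"dz":0,"ax":0,"ay":0,"az":0,"gripper":0.5}
  ]
}}

```text
time: 17.8
tcp_pos: [473.8, 106.5, 96.2]
eef_rot: [0.001, 0.724, 0.69, 0.0]
ft_force: [0.2, 0.4, -3.9]
finger_gap: 0.616
```

```bash
python3 -c "
from h import *
go([474.2,108,94.4])
"
```

```text
t 17.8 tcp [473.8 106.5  96.2] d cm [0.15 0.03 0.18] yaw(tool y) -2.75 tilt [ 0.06 -0.04] F [ 0.2  0.4 -3.9] gap 56.1 q [  6.  27. 104.  -0.  49.   8.]
```

Still airborne (weight carried). Lower in small steps until contact.

Call:
{"method": "move_arm", "body": {
  "deltas": [
    {"dx":0,"dy":0,"dz":0.15,"ax":0.1,"ay":0,"az":0,"gripper":0.5},
    {"dx":0,"dy":0,"dz":0.1,"ax":0,"ay":0,"az":0,"gripper":0.5},
    {"dx":0,"dy":0,"dz":0,"ax":0,"ay":0,"az":0,"gripper":0.5}
  ]
}}

```text
time: 18.1
tcp_pos: [473.9, 106.6, 94.4]
eef_rot: [0.0, 0.724, 0.69, -0.0]
ft_force: [-0.5, 0.9, -3.8]
finger_gap: 0.613
```

```bash
python3 -c "
from h import *
go([474.2,108,94.4])
"
```

```text
t 18.1 tcp [473.9 106.6  94.4] d cm [ 0.14  0.02 -0.  ] yaw(tool y) -2.75 tilt [-0.01 -0.03] F [-0.5  0.9 -3.8] gap 55.8 q [  6.  27. 104.  -0.  49.   8.]
```

Call:
{"method": "move_arm", "body": {
  "deltas": [
    {"dx":0.2,"dy":0,"dz":0,"ax":0,"ay":0,"az":0,"gripper":0.5},
    {"dx":0.15,"dy":0,"dz":0,"ax":0,"ay":0,"az":0,"gripper":0.5},
    {"dx":0,"dy":0,"dz":0,"ax":0,"ay":0,"az":0,"gripper":0.5}
  ]
}}

```text
time: 18.4
tcp_pos: [474.3, 110.5, 94.3]
eef_rot: [0.0, 0.724, 0.69, -0.0]
ft_force: [-0.3, 0.5, -3.9]
finger_gap: 0.611
```

```bash
python3 -c "
from h import *
go([474.2,108,94.4])
"
```

```text
t 18.4 tcp [474.3 110.5  94.3] d cm [-0.25  0.   -0.01] yaw(tool y) -2.76 tilt [ 0.01 -0.02] F [-0.3  0.5 -3.9] gap 55.6 q [  6.  27. 104.  -0.  49.   9.]
```

Call:
{"method": "move_arm", "body": {
  "deltas": [
    {"dx":0.1,"dy":0,"dz":0,"ax":0,"ay":0,"az":0,"gripper":0.5},
    {"dx":0.1,"dy":0,"dz":0,"ax":0,"ay":0,"az":0,"gripper":0.5}
  ]
}}

```text
time: 18.6
tcp_pos: [474.4, 112.5, 94.3]
eef_rot: [0.0, 0.724, 0.69, -0.0]
ft_force: [0.2, -1.1, -2.1]
finger_gap: 0.613
```

```bash
python3 -c "
from h import *
go([474.2,108,94.4])
"
```

```text
t 18.6 tcp [474.4 112.5  94.3] d cm [-0.45 -0.   -0.01] yaw(tool y) -2.75 tilt [ 0.   -0.03] F [ 0.2 -1.1 -2.1] gap 55.8 q [  6.  27. 104.  -0.  49.   9.]
```

Call:
{"method": "move_arm", "body": {
  "deltas": [
    {"dx":0.1,"dy":0,"dz":0,"ax":0,"ay":0,"az":0,"gripper":0.5},
    {"dx":0.05,"dy":0,"dz":0.05,"ax":0,"ay":0,"az":0,"gripper":0.5}
  ]
}}

```text
time: 18.8
tcp_pos: [474.5, 114.2, 94.2]
eef_rot: [0.0, 0.724, 0.69, -0.0]
ft_force: [-5.8, -0.1, 21.6]
finger_gap: 0.613
```

```bash
python3 -c "
from h import *
go([474.2,108,94.4])
"
```

```text
t 18.8 tcp [474.5 114.2  94.2] d cm [-0.62 -0.   -0.02] yaw(tool y) -2.75 tilt [ 0.02 -0.03] F [-5.8 -0.1 21.6] gap 55.8 q [  7.  27. 104.  -0.  49.   9.]
```

Call:
{"method": "move_arm", "body": {
  "deltas": [
    {"dx":0.05,"dy":0,"dz":-0.04,"ax":0,"ay":0,"az":0,"gripper":0.5},
    {"dx":0.05,"dy":0,"dz":0,"ax":0,"ay":0,"az":0,"gripper":0.5}
  ]
}}

```text
time: 19.0
tcp_pos: [474.5, 114.8, 94.7]
eef_rot: [0.001, 0.724, 0.69, -0.0]
ft_force: [-0.5, -7.4, -1.0]
finger_gap: 0.608
```

```bash
python3 -c "
from h import *
go([474.2,108,94.4])
s=snapshot('wrist');cv2.imwrite('pics/w7.png',s['img'])
"
```

```text
t 19.0 tcp [474.5 114.8  94.7] d cm [-0.68  0.    0.03] yaw(tool y) -2.73 tilt [ 0.01 -0.08] F [-0.5 -7.4 -1. ] gap 55.3 q [  7.  27. 104.  -0.  49.   9.]
```

View pics/w7.png

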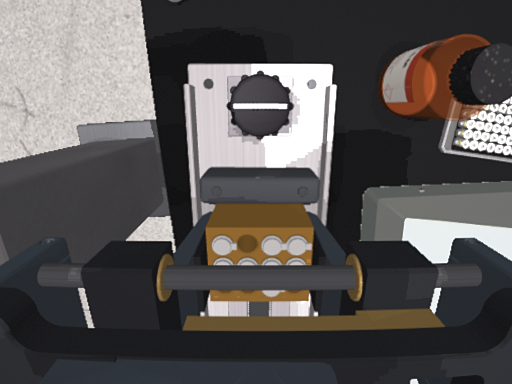

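Call:
{"method": "move_arm", "body": {
  "deltas": [
    {"dx":0,"dy":0,"dz":0.02,"ax":0,"ay":0,"az":0,"gripper":0.65},
    {"dx":0,"dy":0,"dz":0,"ax":0,"ay":0,"az":0,"gripper":0.75},
    {"dx":0,"dy":0,"dz":0,"ax":0,"ay":0,"az":0,"gripper":0.8},
    {"dx":0,"dy":0,"dz":-1,"ax":0,"ay":0,"az":0,"gripper":0.8},
    {"dx":0,"dy":0,"dz":-2,"ax":0,"ay":0,"az":0,"gripper":0.8},
    {"dx":0,"dy":0,"dz":-3,"ax":0,"ay":0,"az":0,"gripper":1},
    {"dx":0,"dy":0,"dz":-4,"ax":0,"ay":0,"az":0,"gripper":1},
    {"dx":0,"dy":0,"dz":-3,"ax":0,"ay":0,"az":0,"gripper":1},
    {"dx":0,"dy":0,"dz":0,"ax":0,"ay":0,"az":0,"gripper":1}
  ]
}}

```text
time: 19.95
tcp_pos: [474.3, 115.5, 232.7]
eef_rot: [0.0, 0.724, 0.69, 0.0]
ft_force: [1.0, 0.7, -0.5]
finger_gap: 1.004
```

```bash
python3 -c "
from h import *
go([433,-377.5,220])
s=snapshot('wrist');cv2.imwrite('pics/w8.png',s['img'])
s=snapshot('scene');crop(s,'s8.png',150,130,350,280,4)
"
```

```text
t 19.95 tcp [474.3 115.5 232.7] d cm [-49.44  -1.77   1.29] yaw(tool y) -2.74 tilt [ 0.04 -0.03] F [ 1.   0.7 -0.5] gap 91.4 q [ 7. 16. 94. -0. 70.  9.]
```

View pics/s8.png

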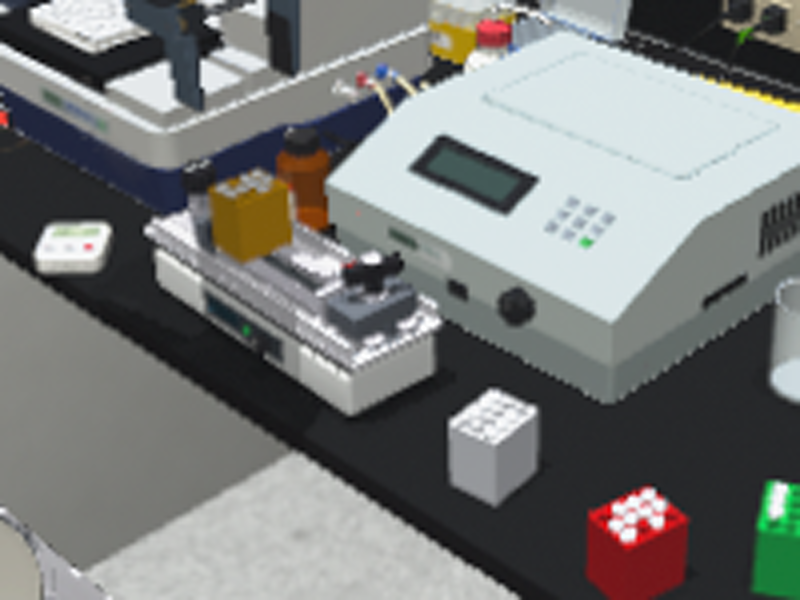

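View pics/w8.png

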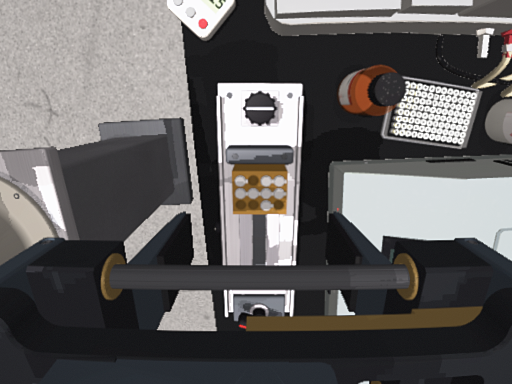

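Call:
{"method": "move_arm", "body": {
  "deltas": [
    {"dx":-3,"dy":-0.2,"dz":0,"ax":0,"ay":0,"az":0,"gripper":1},
    {"dx":-4,"dy":-0.2,"dz":0,"ax":0,"ay":0,"az":0,"gripper":1},
    {"dx":-4,"dy":-0.2,"dz":0,"ax":0,"ay":0,"az":0,"gripper":1},
    {"dx":-4,"dy":-0.1,"dz":0,"ax":0,"ay":0,"az":-3,"gripper":1},
    {"dx":-4,"dy":-0.1,"dz":0,"ax":0,"ay":0,"az":-3,"gripper":1},
    {"dx":-4,"dy":0,"dz":0,"ax":0,"ay":0,"az":-3,"gripper":1},
    {"dx":-4,"dy":0,"dz":0,"ax":0,"ay":0,"az":0,"gripper":1},
    {"dx":-4,"dy":0,"dz":1,"ax":0,"ay":0,"az":0,"gripper":1},
    {"dx":0,"dy":0,"dz":2,"ax":0,"ay":0,"az":0,"gripper":1},
    {"dx":0,"dy":0,"dz":0,"ax":0,"ay":0,"az":0,"gripper":1}
  ]
}}

```text
time: 21.05
tcp_pos: [462.2, -203.3, 187.7]
eef_rot: [-0.009, 0.664, 0.748, -0.005]
ft_force: [0.2, 1.6, 0.2]
finger_gap: 1.001
```

```bash
python3 -c "
from h import *
go([449.8,-215.8,17])
"
```

```text
t 21.05 tcp [ 462.2 -203.3  187.7] d cm [-1.22 -1.05 17.09] yaw(tool y) 6.78 tilt [-1.14  0.3 ] F [0.2 1.6 0.2] gap 91.1 q [-30.  21.  95.  -0.  65. -37.]
```

Call:
{"method": "move_arm", "body": {
  "deltas": [
    {"dx":-1.1,"dy":-1.4,"dz":2,"ax":-1.1,"ay":-0.3,"az":0,"gripper":1},
    {"dx":0,"dy":0,"dz":3,"ax":0,"ay":0,"az":0,"gripper":1},
    {"dx":0,"dy":0,"dz":3,"ax":0,"ay":0,"az":0,"gripper":1},
    {"dx":0,"dy":0,"dz":1.5,"ax":0,"ay":0,"az":0,"gripper":1},
    {"dx":0,"dy":0,"dz":0,"ax":0,"ay":0,"az":0,"gripper":1},
    {"dx":0,"dy":0,"dz":0,"ax":0,"ay":0,"az":0,"gripper":1}
  ]
}}

```text
time: 21.65
tcp_pos: [447.7, -212.6, 90.3]
eef_rot: [-0.003, 0.663, 0.749, 0.001]
ft_force: [0.3, 0.7, 1.2]
finger_gap: 0.998
```

```bash
python3 -c "
from h import *
go([449.8,-215.8,17])
"
```

```text
t 21.65 tcp [ 447.7 -212.6   90.3] d cm [-0.38  0.19  7.33] yaw(tool y) 6.94 tilt [-0.2   0.29] F [0.3 0.7 1.2] gap 90.8 q [-32.  28. 103.   0.  49. -39.]
```

Call:
{"method": "move_arm", "body": {
  "deltas": [
    {"dx":-0.3,"dy":0,"dz":1.5,"ax":-0.2,"ay":-0.3,"az":0,"gripper":1},
    {"dx":0,"dy":0,"dz":2,"ax":0,"ay":0,"az":0,"gripper":1},
    {"dx":0,"dy":0,"dz":2,"ax":0,"ay":0,"az":0,"gripper":1},
    {"dx":0,"dy":0,"dz":1.2,"ax":0,"ay":0,"az":0,"gripper":1},
    {"dx":0,"dy":0,"dz":0,"ax":0,"ay":0,"az":0,"gripper":1},
    {"dx":0,"dy":0,"dz":0,"ax":0,"ay":0,"az":0,"gripper":1}
  ]
}}

```text
time: 22.25
tcp_pos: [452.2, -216.2, 27.7]
eef_rot: [0.004, 0.662, 0.749, 0.001]
ft_force: [-0.4, 0.3, 0.8]
finger_gap: 1.003
```

```bash
python3 -c "
from h import *
go([449.8,-215.8,20])
"
```

```text
t 22.25 tcp [ 452.2 -216.2   27.7] d cm [ 0.07 -0.24  0.76] yaw(tool y) 7.09 tilt [ 0.46 -0.25] F [-0.4  0.3  0.8] gap 91.3 q [-32.  34. 105.   0.  40. -40.]
```

Call:
{"method": "move_arm", "body": {
  "deltas": [
    {"dx":0.05,"dy":-0.25,"dz":0.7,"ax":0.5,"ay":0.3,"az":0,"gripper":1},
    {"dx":0,"dy":0,"dz":0,"ax":0,"ay":0,"az":0,"gripper":0.8},
    {"dx":0,"dy":0,"dz":0,"ax":0,"ay":0,"az":0,"gripper":0.7},
    {"dx":0,"dy":0,"dz":0,"ax":0,"ay":0,"az":0,"gripper":0.5},
    {"dx":0,"dy":0,"dz":0,"ax":0,"ay":0,"az":0,"gripper":0.5},
    {"dx":0,"dy":0,"dz":0,"ax":0,"ay":0,"az":0,"gripper":0.5},
    {"dx":0,"dy":0,"dz":0,"ax":0,"ay":0,"az":0,"gripper":0.5}
  ],
  "newtons": 25
}}

```text
time: 22.95
tcp_pos: [450.7, -216.7, 22.6]
eef_rot: [0.001, 0.662, 0.749, -0.0]
ft_force: [0.3, -1.2, -2.1]
finger_gap: 0.612
```

```bash
python3 -c "
from h import *
go([449.8,-215.8,20])
"
```

```text
t 22.95 tcp [ 450.7 -216.7   22.6] d cm [ 0.1  -0.08  0.26] yaw(tool y) 7.09 tilt [ 0.04 -0.1 ] F [ 0.3 -1.2 -2.1] gap 55.7 q [-32.  35. 105.  -0.  40. -39.]
```

Call:
{"method": "move_arm", "body": {
  "deltas": [
    {"dx":0,"dy":0,"dz":-1.5,"ax":0,"ay":0,"az":0,"gripper":0.5},
    {"dx":0,"dy":0,"dz":-3,"ax":0,"ay":0,"az":0,"gripper":0.5},
    {"dx":0,"dy":0,"dz":-4,"ax":0,"ay":0,"az":0,"gripper":0.5},
    {"dx":0,"dy":0,"dz":-4,"ax":0,"ay":0,"az":0,"gripper":0.5},
    {"dx":0,"dy":0,"dz":-4,"ax":0,"ay":0,"az":3,"gripper":0.5},
    {"dx":0,"dy":0,"dz":-3,"ax":0,"ay":0,"az":3,"gripper":0.5},
    {"dx":0,"dy":0,"dz":0,"ax":0,"ay":0,"az":3,"gripper":0.5},
    {"dx":0,"dy":0,"dz":0,"ax":0,"ay":0,"az":0,"gripper":0.5}
  ]
}}

```text
time: 23.75
tcp_pos: [448.9, -215.2, 224.4]
eef_rot: [-0.001, 0.721, 0.693, -0.001]
ft_force: [-0.8, 0.0, -2.5]
finger_gap: 0.611
```

```bash
python3 -c "
from h import *
go([472.2,62,220])
"
```

```text
t 23.75 tcp [ 448.9 -215.2  224.4] d cm [27.79  1.26  0.46] yaw(tool y) -2.22 tilt [-0.19  0.05] F [-0.8  0.  -2.5] gap 55.6 q [-32.  18.  94.  -0.  69. -30.]
```

Call:
{"method": "move_arm", "body": {
  "deltas": [
    {"dx":2,"dy":0,"dz":0,"ax":0,"ay":0,"az":0.5,"gripper":0.5},
    {"dx":4,"dy":0.2,"dz":0,"ax":0,"ay":0,"az":0,"gripper":0.5},
    {"dx":4,"dy":0.2,"dz":0,"ax":0,"ay":0,"az":0,"gripper":0.5},
    {"dx":4,"dy":0.2,"dz":0,"ax":0,"ay":0,"az":0,"gripper":0.5},
    {"dx":4,"dy":0.2,"dz":0,"ax":0,"ay":0,"az":0,"gripper":0.5},
    {"dx":4,"dy":0.2,"dz":0,"ax":0,"ay":0,"az":0,"gripper":0.5},
    {"dx":3,"dy":0.2,"dz":0,"ax":0,"ay":0,"az":0,"gripper":0.5},
    {"dx":0,"dy":0,"dz":0,"ax":0,"ay":0,"az":0,"gripper":0.5},
    {"dx":0,"dy":0,"dz":0,"ax":0,"ay":0,"az":0,"gripper":0.5}
  ]
}}

```text
time: 24.65
tcp_pos: [468.2, 43.1, 218.4]
eef_rot: [-0.006, 0.719, 0.695, -0.004]
ft_force: [0.4, -1.1, -2.7]
finger_gap: 0.614
```

```bash
python3 -c "
from h import *
go([472.2,62,220])
"
```

```text
t 24.65 tcp [468.2  43.1 218.4] d cm [ 1.9   0.34 -0.16] yaw(tool y) -1.97 tilt [-0.79  0.13] F [ 0.4 -1.1 -2.7] gap 55.9 q [-2. 16. 97.  0. 68. -0.]
```

Call:
{"method": "move_arm", "body": {
  "deltas": [
    {"dx":1.8,"dy":0.35,"dz":1,"ax":-0.8,"ay":-0.1,"az":0.7,"gripper":0.5},
    {"dx":0,"dy":0,"dz":3,"ax":0,"ay":0,"az":0,"gripper":0.5},
    {"dx":0,"dy":0,"dz":3,"ax":0,"ay":0,"az":0,"gripper":0.5},
    {"dx":0,"dy":0,"dz":2,"ax":0,"ay":0,"az":0,"gripper":0.5},
    {"dx":0,"dy":0,"dz":0,"ax":0,"ay":0,"az":0,"gripper":0.5},
    {"dx":0,"dy":0,"dz":0,"ax":0,"ay":0,"az":0,"gripper":0.5}
  ]
}}

```text
time: 25.25
tcp_pos: [471.9, 56.8, 124.6]
eef_rot: [-0.0, 0.723, 0.691, -0.001]
ft_force: [0.0, -0.2, -2.8]
finger_gap: 0.612
```

```bash
python3 -c "
from h import *
go([472.2,62,97])
"
```

```text
t 25.25 tcp [471.9  56.8 124.6] d cm [0.53 0.01 2.76] yaw(tool y) -2.66 tilt [-0.07 -0.06] F [ 0.  -0.2 -2.8] gap 55.7 q [ -0.  23. 104.  -0.  53.   2.]
```

Call:
{"method": "move_arm", "body": {
  "deltas": [
    {"dx":0.4,"dy":-0.2,"dz":1,"ax":0,"ay":0,"az":0.1,"gripper":0.5},
    {"dx":0,"dy":0,"dz":1,"ax":0,"ay":0,"az":0,"gripper":0.5},
    {"dx":0,"dy":0,"dz":0.4,"ax":0.3,"ay":0,"az":0,"gripper":0.5},
    {"dx":0,"dy":0,"dz":0,"ax":0,"ay":0,"az":0,"gripper":0.5},
    {"dx":0,"dy":0,"dz":0,"ax":0,"ay":0,"az":0,"gripper":0.5}
  ]
}}

```text
time: 25.75
tcp_pos: [471.6, 60.4, 100.9]
eef_rot: [-0.001, 0.724, 0.69, -0.001]
ft_force: [-0.5, -0.8, -3.4]
finger_gap: 0.613
```

```bash
python3 -c "
from h import *
go([472.2,62,97])
"
```

```text
t 25.75 tcp [471.6  60.4 100.9] d cm [0.16 0.06 0.39] yaw(tool y) -2.79 tilt [-0.17 -0.05] F [-0.5 -0.8 -3.4] gap 55.8 q [  0.  26. 105.  -0.  49.   3.]
```

Call:
{"method": "move_arm", "body": {
  "deltas": [
    {"dx":0.3,"dy":0.02,"dz":0.35,"ax":0,"ay":0,"az":0,"gripper":0.5},
    {"dx":0.3,"dy":0,"dz":0,"ax":0,"ay":0,"az":0,"gripper":0.5},
    {"dx":0,"dy":0,"dz":0,"ax":0,"ay":0,"az":0,"gripper":0.5},
    {"dx":0,"dy":0,"dz":0,"ax":0,"ay":0,"az":0,"gripper":0.5}
  ]
}}

```text
time: 26.15
tcp_pos: [472.5, 67.1, 97.7]
eef_rot: [-0.0, 0.724, 0.69, -0.001]
ft_force: [-1.6, -0.2, -2.4]
finger_gap: 0.612
```

```bash
python3 -c "
from h import *
go([472.2,69,96.4])
"
```

```text
t 26.15 tcp [472.5  67.1  97.7] d cm [ 0.19 -0.04  0.13] yaw(tool y) -2.77 tilt [-0.11 -0.04] F [-1.6 -0.2 -2.4] gap 55.7 q [  1.  26. 105.  -0.  49.   4.]
```

Call:
{"method": "move_arm", "body": {
  "deltas": [
    {"dx":0.1,"dy":0,"dz":0.08,"ax":0,"ay":0,"az":0,"gripper":0.5},
    {"dx":0.1,"dy":0,"dz":0,"ax":0,"ay":0,"az":0,"gripper":0.5},
    {"dx":0,"dy":0,"dz":0,"ax":0,"ay":0,"az":0,"gripper":0.5}
  ]
}}

```text
time: 26.45
tcp_pos: [472.7, 68.9, 97.0]
eef_rot: [-0.0, 0.724, 0.69, -0.001]
ft_force: [0.2, -2.4, -2.9]
finger_gap: 0.613
```

```bash
python3 -c "
from h import *
go([472.2,69,96.4])
"
```

```text
t 26.45 tcp [472.7  68.9  97. ] d cm [ 0.01 -0.05  0.06] yaw(tool y) -2.76 tilt [-0.09 -0.08] F [ 0.2 -2.4 -2.9] gap 55.8 q [  1.  26. 105.  -0.  49.   4.]
```

Call:
{"method": "move_arm", "body": {
  "deltas": [
    {"dx":0.07,"dy":0,"dz":0.03,"ax":0,"ay":0,"az":0,"gripper":0.5},
    {"dx":0.05,"dy":0,"dz":0.02,"ax":0,"ay":0,"az":0,"gripper":0.5}
  ]
}}

```text
time: 26.65
tcp_pos: [472.8, 69.2, 96.7]
eef_rot: [0.0, 0.724, 0.69, -0.002]
ft_force: [-0.9, -9.1, 1.5]
finger_gap: 0.612
```

```bash
python3 -c "
from h import *
go([472.2,69,96.4])
"
```

```text
t 26.65 tcp [472.8  69.2  96.7] d cm [-0.03 -0.05  0.03] yaw(tool y) -2.76 tilt [-0.09 -0.16] F [-0.9 -9.1  1.5] gap 55.7 q [  1.  26. 105.  -0.  49.   4.]
```

Contact on both row (Fy −9) and rails. Release and lift.

Call:
{"method": "move_arm", "body": {
  "deltas": [
    {"dx":0,"dy":0,"dz":0,"ax":0,"ay":0,"az":0,"gripper":0.65},
    {"dx":0,"dy":0,"dz":0,"ax":0,"ay":0,"az":0,"gripper":0.75},
    {"dx":0,"dy":0,"dz":0,"ax":0,"ay":0,"az":0,"gripper":0.8},
    {"dx":0,"dy":0,"dz":-1,"ax":0,"ay":0,"az":0,"gripper":0.8},
    {"dx":0,"dy":0,"dz":-2,"ax":0,"ay":0,"az":0,"gripper":0.8},
    {"dx":0,"dy":0,"dz":-3,"ax":0,"ay":0,"az":0,"gripper":1},
    {"dx":0,"dy":0,"dz":-4,"ax":0,"ay":0,"az":0,"gripper":1},
    {"dx":0,"dy":0,"dz":-4,"ax":0,"ay":0,"az":0,"gripper":1},
    {"dx":0,"dy":0,"dz":0,"ax":0,"ay":0,"az":0,"gripper":1}
  ]
}}

```text
time: 27.55
tcp_pos: [472.6, 70.2, 245.5]
eef_rot: [0.0, 0.724, 0.69, -0.001]
ft_force: [0.3, 0.4, 0.0]
finger_gap: 1.001
```

```bash
python3 -c "
from h import *
go([433,-377.5,200])
s=snapshot('wrist');cv2.imwrite('pics/w9.png',s['img'])
s=snapshot('scene');crop(s,'s9.png',150,130,350,280,4)
"
```

```text
t 27.55 tcp [472.6  70.2 245.5] d cm [-44.91  -1.8    4.63] yaw(tool y) -2.76 tilt [-0.07 -0.08] F [0.3 0.4 0. ] gap 91.1 q [ 1. 14. 94. -0. 71.  4.]
```

View pics/s9.png

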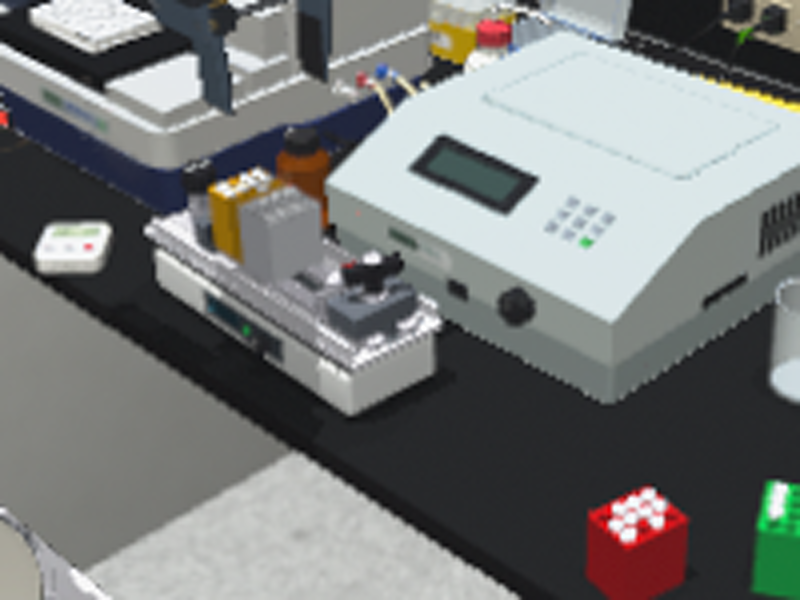

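View pics/w9.png

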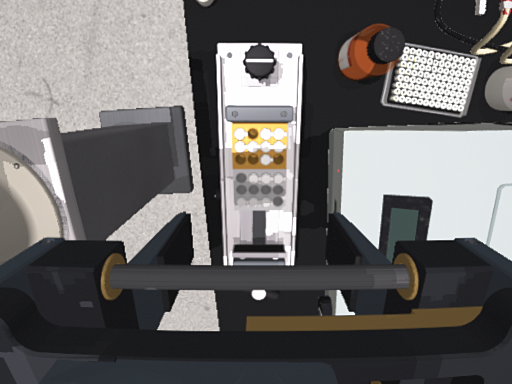

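Call:
{"method": "move_arm", "body": {
  "deltas": [
    {"dx":-3,"dy":-0.2,"dz":0,"ax":0,"ay":0,"az":0,"gripper":1},
    {"dx":-4,"dy":-0.2,"dz":0,"ax":0,"ay":0,"az":0,"gripper":1},
    {"dx":-4,"dy":-0.2,"dz":0,"ax":0,"ay":0,"az":0,"gripper":1},
    {"dx":-4,"dy":-0.2,"dz":0,"ax":0,"ay":0,"az":0,"gripper":1},
    {"dx":-4,"dy":-0.2,"dz":0,"ax":0,"ay":0,"az":0,"gripper":1},
    {"dx":-4,"dy":-0.2,"dz":0,"ax":0,"ay":0,"az":0,"gripper":1},
    {"dx":-4,"dy":-0.2,"dz":0,"ax":0,"ay":0,"az":3,"gripper":1},
    {"dx":-4,"dy":-0.2,"dz":0,"ax":0,"ay":0,"az":3,"gripper":1},
    {"dx":-4,"dy":-0.2,"dz":1,"ax":0,"ay":0,"az":0,"gripper":1},
    {"dx":-4,"dy":-0.2,"dz":2,"ax":0,"ay":0,"az":0,"gripper":1},
    {"dx":0,"dy":0,"dz":2,"ax":0,"ay":0,"az":0,"gripper":1},
    {"dx":0,"dy":0,"dz":0,"ax":0,"ay":0,"az":0,"gripper":1}
  ]
}}

```text
time: 28.85
tcp_pos: [411.2, -328.3, 179.1]
eef_rot: [-0.011, 0.76, 0.65, -0.006]
ft_force: [-0.4, -0.1, 0.7]
finger_gap: 1.0
```

```bash
python3 -c "
from h import *
go([433,-377.5,20])
s=snapshot('wrist');cv2.imwrite('pics/w10.png',s['img'])
"
```

```text
t 28.85 tcp [ 411.2 -328.3  179.1] d cm [-4.61  3.3  15.81] yaw(tool y) -8.87 tilt [-1.36  0.52] F [-0.4 -0.1  0.7] gap 91.0 q [-45.  23.  92.  -1.  66. -36.]
```

View pics/w10.png

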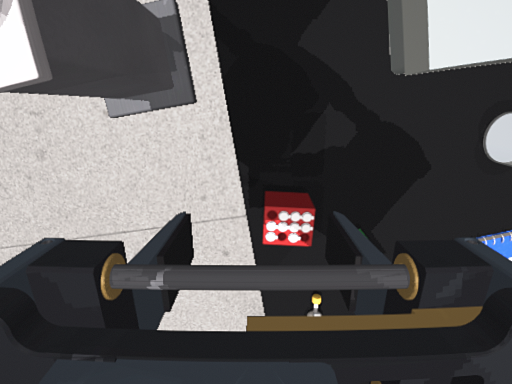

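Call:
{"method": "move_arm", "body": {
  "deltas": [
    {"dx":-2.2,"dy":1.4,"dz":0,"ax":-1.3,"ay":-0.6,"az":0.6,"gripper":1},
    {"dx":-2.2,"dy":1.4,"dz":1,"ax":0,"ay":0,"az":0,"gripper":1},
    {"dx":0,"dy":0,"dz":3,"ax":0,"ay":0,"az":0,"gripper":1},
    {"dx":0,"dy":0,"dz":3,"ax":0,"ay":0,"az":0,"gripper":1},
    {"dx":0,"dy":0,"dz":1,"ax":0,"ay":0,"az":0,"gripper":1},
    {"dx":0,"dy":0,"dz":0,"ax":0,"ay":0,"az":0,"gripper":1},
    {"dx":0,"dy":0,"dz":0,"ax":0,"ay":0,"az":0,"gripper":1}
  ]
}}

```text
time: 29.6
tcp_pos: [436.9, -375.3, 103.8]
eef_rot: [0.004, 0.761, 0.649, -0.002]
ft_force: [-0.1, 0.2, 0.4]
finger_gap: 1.003
```

```bash
python3 -c "
from h import *
go([433,-377.5,20])
s=snapshot('wrist');cv2.imwrite('pics/w11.png',s['img'])
"
```

```text
t 29.6 tcp [ 436.9 -375.3  103.8] d cm [-0.21 -0.37  8.39] yaw(tool y) -9.08 tilt [ 0.1  -0.51] F [-0.1  0.2  0.4] gap 91.3 q [-46.  32.  91.  -0.  56. -37.]
```

View pics/w11.png

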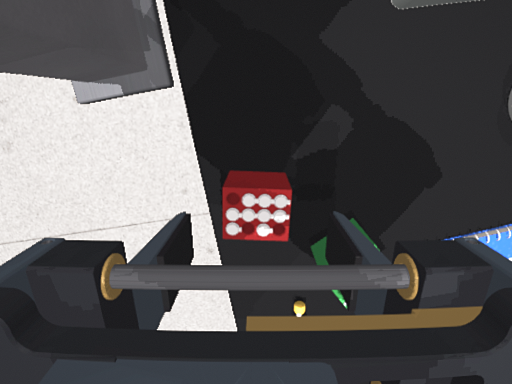

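```bash
python3 -c "
from h import *
s=snapshot('wrist')
P=np.array([onz(s,u,v,60)[:2] for u,v in [(224,189),(292,189),(290,241),(223,239)]]);print(P.round(1),P.mean(0))
i=s['img'];cv2.imwrite('pics/w11c.png',cv2.resize(i[160:260,200:380],None,fx=4.4,fy=4.4))
"
```

```text
[[ 410.9 -351.5]
 [ 465.5 -360.3]
 [ 458.  -406.7]
 [ 401.2 -395.6]] [ 433.91438656 -378.55085263]
```

View pics/w11c.png

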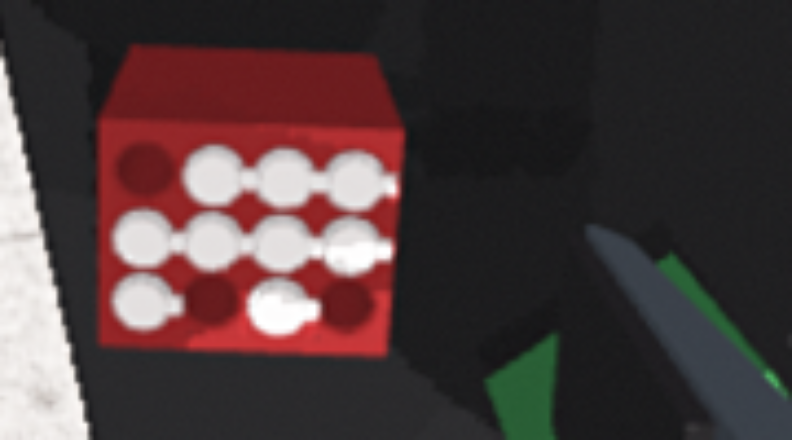

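```bash
python3 -c "
from h import *
s=snapshot('top')
m=cv2.inRange(cv2.cvtColor(s['img'],cv2.COLOR_BGR2HSV),(55,120,60),(80,255,255))
m[:,:360]=0;m[:,400:]=0;m[:180]=0;m[230:]=0
c=max(cv2.findContours(m,0,1)[0],key=cv2.contourArea)
print(cv2.boundingRect(c),[ (tuple(p[0]),onz(s,*map(float,p[0]),60)[:2].round(0)) for p in cv2.approxPolyDP(c,2,True)])
"
```

```text
Traceback (most recent call last):
ValueError: max() iterable argument is empty
```

```bash
python3 -c "
from h import *
s=snapshot('top')
for u,v in [(583,103),(642,192),(568,240),(510,155)]: print(onz(s,290+u/6.5,175+v/6.5,60)[:2].round(0))
"
```

```text
[ 553. -462.]
[ 506. -490.]
[ 481. -449.]
[ 526. -422.]
```

Call:
{"method": "move_arm", "body": {
  "deltas": [
    {"dx":-0.25,"dy":-0.3,"dz":1.5,"ax":0.1,"ay":0.5,"az":0.6,"gripper":1},
    {"dx":0,"dy":0,"dz":2.5,"ax":0,"ay":0,"az":0,"gripper":1},
    {"dx":0,"dy":0,"dz":2.5,"ax":0,"ay":0,"az":0,"gripper":1},
    {"dx":0,"dy":0,"dz":1.3,"ax":0,"ay":0,"az":0,"gripper":1},
    {"dx":0,"dy":0,"dz":0,"ax":0,"ay":0,"az":0,"gripper":1},
    {"dx":0,"dy":0,"dz":0,"ax":0,"ay":0,"az":0,"gripper":1}
  ]
}}

```text
time: 30.4
tcp_pos: [433.1, -379.8, 22.4]
eef_rot: [0.002, 0.766, 0.643, 0.001]
ft_force: [0.2, 0.3, -0.1]
finger_gap: 1.002
```

```bash
python3 -c "
from h import *
go([433.3,-378,20])
"
```

```text
t 30.4 tcp [ 433.1 -379.8   22.4] d cm [ 0.18 -0.01  0.24] yaw(tool y) -9.93 tilt [ 0.25 -0.07] F [ 0.2  0.3 -0.1] gap 91.2 q [-47.  38.  95.   0.  47. -37.]
```

Call:
{"method": "move_arm", "body": {
  "deltas": [
    {"dx":0.15,"dy":0,"dz":0.15,"ax":0.2,"ay":0,"az":0,"gripper":1},
    {"dx":0,"dy":0,"dz":0,"ax":0,"ay":0,"az":0,"gripper":0.8},
    {"dx":0,"dy":0,"dz":0,"ax":0,"ay":0,"az":0,"gripper":0.7},
    {"dx":0,"dy":0,"dz":0,"ax":0,"ay":0,"az":0,"gripper":0.5},
    {"dx":0,"dy":0,"dz":0,"ax":0,"ay":0,"az":0,"gripper":0.5},
    {"dx":0,"dy":0,"dz":0,"ax":0,"ay":0,"az":0,"gripper":0.5},
    {"dx":0,"dy":0,"dz":0,"ax":0,"ay":0,"az":0,"gripper":0.5}
  ],
  "newtons": 25
}}

```text
time: 31.1
tcp_pos: [434.2, -379.3, 23.2]
eef_rot: [0.002, 0.766, 0.643, 0.0]
ft_force: [-0.4, -0.0, -3.7]
finger_gap: 0.618
```

```bash
python3 -c "
from h import *
go([433.3,-378,20])
"
```

```text
t 31.1 tcp [ 434.2 -379.3   23.2] d cm [ 0.12 -0.11  0.32] yaw(tool y) -9.95 tilt [ 0.19 -0.18] F [-0.4 -0.  -3.7] gap 56.2 q [-47.  38.  95.   0.  47. -37.]
```

Call:
{"method": "move_arm", "body": {
  "deltas": [
    {"dx":0,"dy":0,"dz":-1.5,"ax":0,"ay":0,"az":0,"gripper":0.5},
    {"dx":0,"dy":0,"dz":-3,"ax":0,"ay":0,"az":0,"gripper":0.5},
    {"dx":0,"dy":0,"dz":-4,"ax":0,"ay":0,"az":0,"gripper":0.5},
    {"dx":0,"dy":0,"dz":-4,"ax":0,"ay":0,"az":0,"gripper":0.5},
    {"dx":0,"dy":0,"dz":-4,"ax":0,"ay":0,"az":-2,"gripper":0.5},
    {"dx":0,"dy":0,"dz":-3,"ax":0,"ay":0,"az":-2,"gripper":0.5},
    {"dx":0,"dy":0,"dz":0,"ax":0,"ay":0,"az":-2.5,"gripper":0.5},
    {"dx":0,"dy":0,"dz":0,"ax":0,"ay":0,"az":0,"gripper":0.5}
  ]
}}

```text
time: 31.9
tcp_pos: [432.1, -377.1, 224.2]
eef_rot: [-0.001, 0.727, 0.687, 0.0]
ft_force: [-0.0, -0.1, -3.6]
finger_gap: 0.613
```

```bash
python3 -c "
from h import *
go([470.6,15,215])
"
```

```text
t 31.9 tcp [ 432.1 -377.1  224.2] d cm [39.36  1.63  0.96] yaw(tool y) -3.24 tilt [-0.03  0.06] F [-0.  -0.1 -3.6] gap 55.8 q [-47.  24.  84.   0.  73. -44.]
```

Call:
{"method": "move_arm", "body": {
  "deltas": [
    {"dx":2,"dy":0.1,"dz":0,"ax":0,"ay":0,"az":0,"gripper":0.5},
    {"dx":4,"dy":0.2,"dz":0,"ax":0,"ay":0,"az":0,"gripper":0.5},
    {"dx":4,"dy":0.2,"dz":0,"ax":0,"ay":0,"az":0,"gripper":0.5},
    {"dx":4,"dy":0.2,"dz":0,"ax":0,"ay":0,"az":0,"gripper":0.5},
    {"dx":4,"dy":0.2,"dz":0,"ax":0,"ay":0,"az":0,"gripper":0.5},
    {"dx":4,"dy":0.2,"dz":0,"ax":0,"ay":0,"az":0,"gripper":0.5},
    {"dx":4,"dy":0.2,"dz":0,"ax":0,"ay":0,"az":0,"gripper":0.5},
    {"dx":4,"dy":0.2,"dz":0,"ax":0,"ay":0,"az":0,"gripper":0.5},
    {"dx":4,"dy":0.2,"dz":0,"ax":0,"ay":0,"az":0,"gripper":0.5},
    {"dx":3,"dy":0.2,"dz":0,"ax":0,"ay":0,"az":0,"gripper":0.5},
    {"dx":0,"dy":0,"dz":0,"ax":0,"ay":0,"az":0,"gripper":0.5},
    {"dx":0,"dy":0,"dz":0,"ax":0,"ay":0,"az":0,"gripper":0.5}
  ]
}}

```text
time: 33.1
tcp_pos: [466.4, 12.8, 216.0]
eef_rot: [-0.009, 0.732, 0.681, -0.003]
ft_force: [0.5, -0.8, -3.5]
finger_gap: 0.617
```

```bash
python3 -c "
from h import *
go([470.6,15,215])
"
```

```text
t 33.1 tcp [466.4  12.8 216. ] d cm [0.25 0.41 0.09] yaw(tool y) -4.17 tilt [-0.96  0.48] F [ 0.5 -0.8 -3.5] gap 56.2 q [-6. 16. 98.  0. 67. -2.]
```

Call:
{"method": "move_arm", "body": {
  "deltas": [
    {"dx":0.1,"dy":0.35,"dz":1,"ax":-1,"ay":-0.5,"az":-1.4,"gripper":0.5},
    {"dx":0,"dy":0,"dz":3,"ax":0,"ay":0,"az":0,"gripper":0.5},
    {"dx":0,"dy":0,"dz":3,"ax":0,"ay":0,"az":0,"gripper":0.5},
    {"dx":0,"dy":0,"dz":2,"ax":0,"ay":0,"az":0,"gripper":0.5},
    {"dx":0,"dy":0,"dz":0,"ax":0,"ay":0,"az":0,"gripper":0.5},
    {"dx":0,"dy":0,"dz":0,"ax":0,"ay":0,"az":0,"gripper":0.5}
  ]
}}

```text
time: 33.7
tcp_pos: [467.7, 10.3, 122.3]
eef_rot: [0.0, 0.726, 0.687, -0.001]
ft_force: [1.2, 0.9, -3.2]
finger_gap: 0.618
```

```bash
python3 -c "
from h import *
go([470.6,15,98])
s=snapshot('wrist');cv2.imwrite('pics/w12.png',s['img'])
"
```

```text
t 33.7 tcp [467.7  10.3 122.3] d cm [0.49 0.26 2.43] yaw(tool y) -3.15 tilt [-0.09 -0.12] F [ 1.2  0.9 -3.2] gap 56.2 q [ -6.  23. 105.  -0.  52.  -3.]
```

View pics/w12.png

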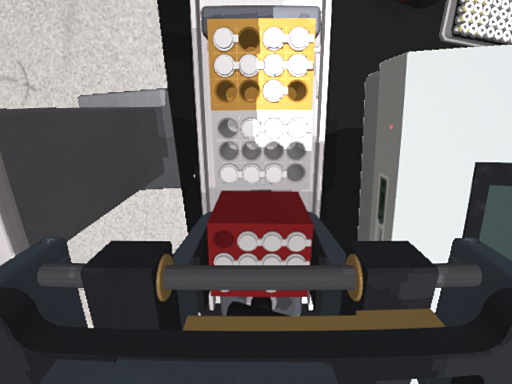

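Call:
{"method": "move_arm", "body": {
  "deltas": [
    {"dx":0.3,"dy":0.15,"dz":1,"ax":0,"ay":-0.1,"az":-0.4,"gripper":0.5},
    {"dx":0,"dy":0,"dz":0.9,"ax":0,"ay":0,"az":0,"gripper":0.5},
    {"dx":0,"dy":0,"dz":0.3,"ax":0.2,"ay":0,"az":0,"gripper":0.5},
    {"dx":0,"dy":0,"dz":0,"ax":0,"ay":0,"az":0,"gripper":0.5},
    {"dx":0,"dy":0,"dz":0,"ax":0,"ay":0,"az":0,"gripper":0.5}
  ]
}}

```text
time: 34.25
tcp_pos: [471.2, 13.0, 100.9]
eef_rot: [0.001, 0.724, 0.69, -0.002]
ft_force: [-0.7, 0.7, -3.1]
finger_gap: 0.618
```

```bash
python3 -c "
from h import *
go([470.6,22,97.4])
"
```

```text
t 34.25 tcp [471.2  13.  100.9] d cm [ 0.89 -0.1   0.35] yaw(tool y) -2.75 tilt [-0.06 -0.25] F [-0.7  0.7 -3.1] gap 56.2 q [ -5.  25. 106.  -0.  49.  -3.]
```

Call:
{"method": "move_arm", "body": {
  "deltas": [
    {"dx":0.3,"dy":-0.1,"dz":0.25,"ax":0,"ay":0.2,"az":0,"gripper":0.5},
    {"dx":0.3,"dy":0,"dz":0,"ax":0,"ay":0,"az":0,"gripper":0.5},
    {"dx":0,"dy":0,"dz":0,"ax":0,"ay":0,"az":0,"gripper":0.5},
    {"dx":0,"dy":0,"dz":0,"ax":0,"ay":0,"az":0,"gripper":0.5}
  ]
}}

```text
time: 34.65
tcp_pos: [470.7, 19.7, 98.7]
eef_rot: [0.0, 0.724, 0.69, -0.0]
ft_force: [-0.5, -0.7, -2.9]
finger_gap: 0.613
```

```bash
python3 -c "
from h import *
go([470.6,22,97.4])
"
```

```text
t 34.65 tcp [470.7  19.7  98.7] d cm [ 0.23 -0.02  0.13] yaw(tool y) -2.75 tilt [ 0.   -0.03] F [-0.5 -0.7 -2.9] gap 55.8 q [ -5.  26. 106.  -0.  48.  -2.]
```

Call:
{"method": "move_arm", "body": {
  "deltas": [
    {"dx":0.1,"dy":0,"dz":0.08,"ax":0,"ay":0,"az":0,"gripper":0.5},
    {"dx":0.1,"dy":0,"dz":0,"ax":0,"ay":0,"az":0,"gripper":0.5},
    {"dx":0,"dy":0,"dz":0,"ax":0,"ay":0,"az":0,"gripper":0.5}
  ]
}}

```text
time: 34.95
tcp_pos: [470.7, 21.6, 97.9]
eef_rot: [0.0, 0.724, 0.69, -0.0]
ft_force: [-0.7, -1.1, -2.6]
finger_gap: 0.618
```

```bash
python3 -c "
from h import *
go([470.6,22,97.4])
"
```

```text
t 34.95 tcp [470.7  21.6  97.9] d cm [ 0.04 -0.01  0.05] yaw(tool y) -2.72 tilt [-0.   -0.06] F [-0.7 -1.1 -2.6] gap 56.3 q [ -5.  26. 106.  -0.  48.  -2.]
```

Call:
{"method": "move_arm", "body": {
  "deltas": [
    {"dx":0.1,"dy":0,"dz":0.03,"ax":0,"ay":0,"az":0,"gripper":0.5},
    {"dx":0.07,"dy":0,"dz":0.03,"ax":0,"ay":0,"az":0,"gripper":0.5}
  ]
}}

```text
time: 35.15
tcp_pos: [471.1, 22.5, 97.6]
eef_rot: [0.001, 0.724, 0.69, -0.001]
ft_force: [-2.0, -10.8, 2.1]
finger_gap: 0.614
```

```bash
python3 -c "
from h import *
go([470.6,22,97.4])
"
```

```text
t 35.15 tcp [471.1  22.5  97.6] d cm [-0.06 -0.04  0.02] yaw(tool y) -2.7 tilt [ 0.03 -0.14] F [ -2.  -10.8   2.1] gap 55.9 q [ -4.  26. 106.  -0.  48.  -2.]
```

Call:
{"method": "move_arm", "body": {
  "deltas": [
    {"dx":0,"dy":0,"dz":0,"ax":0,"ay":0,"az":0,"gripper":0.65},
    {"dx":0,"dy":0,"dz":0,"ax":0,"ay":0,"az":0,"gripper":0.75},
    {"dx":0,"dy":0,"dz":0,"ax":0,"ay":0,"az":0,"gripper":0.8},
    {"dx":0,"dy":0,"dz":-1,"ax":0,"ay":0,"az":0,"gripper":0.8},
    {"dx":0,"dy":0,"dz":-2,"ax":0,"ay":0,"az":0,"gripper":0.8},
    {"dx":0,"dy":0,"dz":-3,"ax":0,"ay":0,"az":0,"gripper":1},
    {"dx":0,"dy":0,"dz":-4,"ax":0,"ay":0,"az":0,"gripper":1},
    {"dx":0,"dy":0,"dz":-3,"ax":0,"ay":0,"az":0,"gripper":1},
    {"dx":0,"dy":0,"dz":0,"ax":0,"ay":0,"az":0,"gripper":1}
  ]
}}

```text
time: 36.05
tcp_pos: [470.8, 23.6, 236.0]
eef_rot: [0.001, 0.724, 0.69, 0.0]
ft_force: [0.1, 0.0, 0.4]
finger_gap: 1.002
```

```bash
python3 -c "
from h import *
go([465.4,-61.1,200])
s=snapshot('wrist');cv2.imwrite('pics/w13.png',s['img'])
s=snapshot('scene');crop(s,'s13.png',150,130,350,280,4)
"
```

```text
t 36.05 tcp [470.8  23.6 236. ] d cm [-8.48 -0.14  3.61] yaw(tool y) -2.73 tilt [ 0.08 -0.06] F [0.1 0.  0.4] gap 91.2 q [-4. 14. 96. -0. 69. -2.]
```

View pics/s13.png

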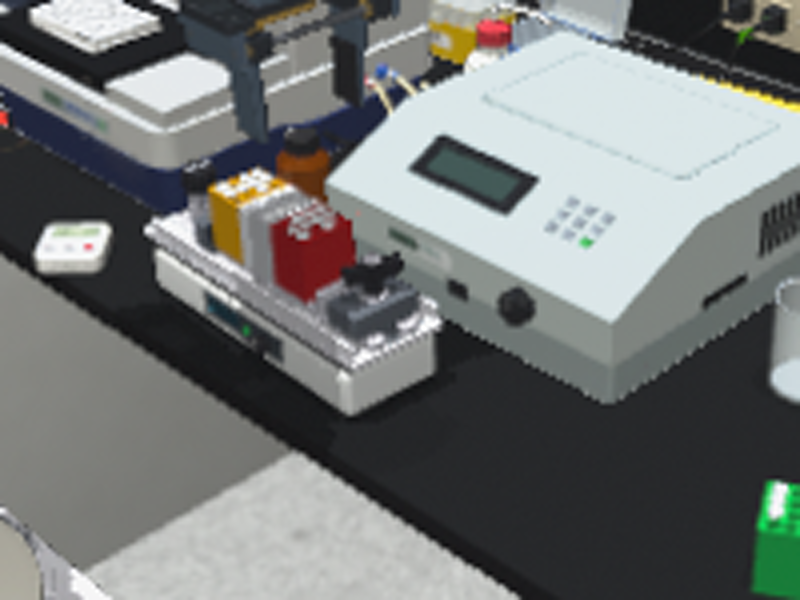

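View pics/w13.png

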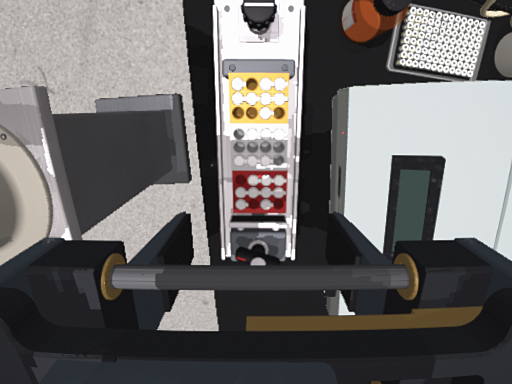

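Call:
{"method": "move_arm", "body": {
  "deltas": [
    {"dx":-4,"dy":0,"dz":0,"ax":0,"ay":0,"az":0,"gripper":0.4},
    {"dx":-4,"dy":0,"dz":0,"ax":0,"ay":0,"az":0,"gripper":0.4},
    {"dx":0,"dy":0,"dz":0,"ax":0,"ay":0,"az":-7.6,"gripper":0.4},
    {"dx":0,"dy":0,"dz":0,"ax":0,"ay":0,"az":-7.6,"gripper":0.4},
    {"dx":0,"dy":0,"dz":0,"ax":0,"ay":0,"az":-7.6,"gripper":0.4},
    {"dx":0,"dy":0,"dz":0,"ax":0,"ay":0,"az":-7.6,"gripper":0.4},
    {"dx":0,"dy":0,"dz":0,"ax":0,"ay":0,"az":-7.6,"gripper":0.4},
    {"dx":0,"dy":0,"dz":0,"ax":0,"ay":0,"az":-7.6,"gripper":0.4},
    {"dx":0,"dy":0,"dz":0,"ax":0,"ay":0,"az":-7.6,"gripper":0.4},
    {"dx":0,"dy":0,"dz":0,"ax":0,"ay":0,"az":-7.6,"gripper":0.4},
    {"dx":0,"dy":0,"dz":0,"ax":0,"ay":0,"az":-7.6,"gripper":0.4},
    {"dx":0,"dy":0,"dz":0,"ax":0,"ay":0,"az":0,"gripper":0.4}
  ]
}}

```text
time: 37.35
tcp_pos: [456.3, -57.0, 219.0]
eef_rot: [-0.015, 0.187, 0.982, 0.001]
ft_force: [-0.4, 0.0, -0.2]
finger_gap: 0.404
```

```bash
python3 -c "
from h import *
go([465.4,-61.1,108.5])
s=snapshot('wrist');cv2.imwrite('pics/w14.png',s['img'])
"
```

```text
t 37.35 tcp [456.3 -57.  219. ] d cm [-1.31  0.   11.02] yaw(tool y) 68.42 tilt [-1.64  0.37] F [-0.4  0.  -0.2] gap 36.7 q [-15.  16.  98.  -0.  68. -83.]
```

View pics/w14.png

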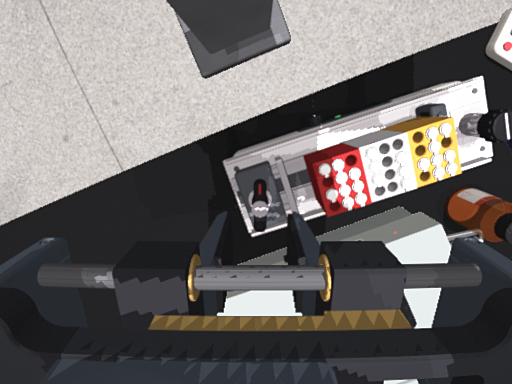

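Call:
{"method": "move_arm", "body": {
  "deltas": [
    {"dx":-1,"dy":0,"dz":0,"ax":-0.3,"ay":-1.7,"az":0,"gripper":0.4},
    {"dx":0,"dy":0,"dz":2.5,"ax":0,"ay":0,"az":0,"gripper":0.4},
    {"dx":0,"dy":0,"dz":2.5,"ax":0,"ay":0,"az":0,"gripper":0.4},
    {"dx":0,"dy":0,"dz":1.5,"ax":0,"ay":0,"az":0,"gripper":0.4},
    {"dx":0,"dy":0,"dz":0,"ax":0,"ay":0,"az":0,"gripper":0.4},
    {"dx":0,"dy":0,"dz":0,"ax":0,"ay":0,"az":0,"gripper":0.4}
  ]
}}

```text
time: 38.0
tcp_pos: [464.6, -60.4, 149.6]
eef_rot: [-0.001, 0.203, 0.979, 0.0]
ft_force: [0.3, 0.7, 0.3]
finger_gap: 0.398
```

```bash
python3 -c "
from h import *
go([465.4,-61.1,108.5])
"
```

```text
t 38.0 tcp [464.6 -60.4 149.6] d cm [-0.12 -0.04  4.11] yaw(tool y) 66.61 tilt [-0.1   0.07] F [0.3 0.7 0.3] gap 36.2 q [-15.  21. 103.   0.  56. -81.]
```

Call:
{"method": "move_arm", "body": {
  "deltas": [
    {"dx":-0.1,"dy":-0.05,"dz":1.5,"ax":0,"ay":0,"az":-1.8,"gripper":0.4},
    {"dx":0,"dy":0,"dz":1.5,"ax":0,"ay":0,"az":0,"gripper":0.4},
    {"dx":0,"dy":0,"dz":1,"ax":0,"ay":0,"az":0,"gripper":0.4},
    {"dx":0,"dy":0,"dz":0,"ax":0,"ay":0,"az":0,"gripper":0.4},
    {"dx":0,"dy":0,"dz":0,"ax":0,"ay":0,"az":0,"gripper":0.4}
  ]
}}

```text
time: 38.5
tcp_pos: [467.3, -61.7, 111.7]
eef_rot: [0.001, 0.19, 0.982, 0.0]
ft_force: [0.1, 0.0, -1.1]
finger_gap: 0.4
```

```bash
python3 -c "
from h import *
go([465.4,-61.1,108.5])
s=snapshot('wrist');cv2.imwrite('pics/w15.png',s['img'])
"
```

```text
t 38.5 tcp [467.3 -61.7 111.7] d cm [ 0.2  -0.02  0.32] yaw(tool y) 68.06 tilt [0.16 0.01] F [ 0.1  0.  -1.1] gap 36.4 q [-15.  24. 105.   0.  50. -83.]
```

View pics/w15.png

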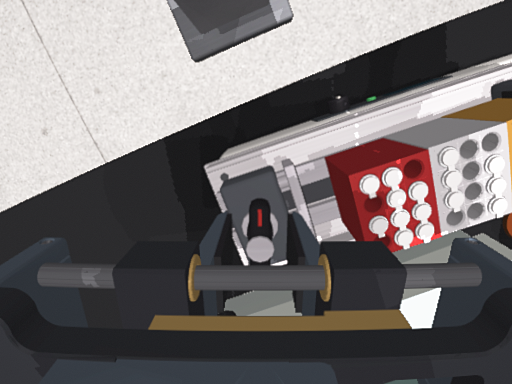

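Close on the knob bar.

Call:
{"method": "move_arm", "body": {
  "deltas": [
    {"dx":0.15,"dy":0,"dz":0.3,"ax":0,"ay":0,"az":-0.3,"gripper":0.3},
    {"dx":0,"dy":0,"dz":0,"ax":0,"ay":0,"az":0,"gripper":0.2},
    {"dx":0,"dy":0,"dz":0,"ax":0,"ay":0,"az":0,"gripper":0.05},
    {"dx":0,"dy":0,"dz":0,"ax":0,"ay":0,"az":0,"gripper":0.05},
    {"dx":0,"dy":0,"dz":0,"ax":0,"ay":0,"az":0,"gripper":0.05},
    {"dx":0,"dy":0,"dz":0,"ax":0,"ay":0,"az":0,"gripper":0.05}
  ],
  "newtons": 20
}}

```text
time: 39.15
tcp_pos: [466.6, -61.2, 109.9]
eef_rot: [0.003, 0.188, 0.982, 0.0]
ft_force: [0.9, 0.1, -2.8]
finger_gap: 0.14
```

```bash
python3 -c "
from h import *
go([465.4,-61.1,108.5])
"
```

```text
t 39.15 tcp [466.6 -61.2 109.9] d cm [ 0.11 -0.04  0.14] yaw(tool y) 68.38 tilt [ 0.29 -0.03] F [ 0.9  0.1 -2.8] gap 12.7 q [-15.  24. 106.   0.  50. -83.]
```

Call:
{"method": "move_arm", "body": {
  "deltas": [
    {"dx":0.16,"dy":0.47,"dz":0,"ax":0,"ay":0,"az":0,"gripper":0.05},
    {"dx":0.16,"dy":0.47,"dz":0,"ax":0,"ay":0,"az":0,"gripper":0.05},
    {"dx":0.16,"dy":0.47,"dz":0,"ax":0,"ay":0,"az":0,"gripper":0.05},
    {"dx":0.16,"dy":0.47,"dz":0,"ax":0,"ay":0,"az":0,"gripper":0.05},
    {"dx":0,"dy":0,"dz":0,"ax":0,"ay":0,"az":0,"gripper":0.05}
  ]
}}

```text
time: 39.65
tcp_pos: [467.6, -42.1, 109.9]
eef_rot: [0.003, 0.187, 0.982, -0.001]
ft_force: [0.5, -0.9, -2.4]
finger_gap: 0.141
```

```bash
python3 -c "
from h import *
go([468,-31.7,108.5])
"
```

```text
t 39.65 tcp [467.6 -42.1 109.9] d cm [0.34 0.98 0.14] yaw(tool y) 68.4 tilt [ 0.27 -0.2 ] F [ 0.5 -0.9 -2.4] gap 12.9 q [-12.  24. 106.  -0.  50. -81.]
```

Call:
{"method": "move_arm", "body": {
  "deltas": [
    {"dx":0.1,"dy":0.28,"dz":0,"ax":0,"ay":0,"az":0,"gripper":0.05},
    {"dx":0.07,"dy":0.19,"dz":0,"ax":0,"ay":0,"az":0,"gripper":0.05},
    {"dx":0,"dy":0,"dz":0,"ax":0,"ay":0,"az":0,"gripper":0.05}
  ]
}}

```text
time: 39.95
tcp_pos: [467.8, -37.5, 110.0]
eef_rot: [0.003, 0.187, 0.982, -0.002]
ft_force: [-0.2, -2.1, -2.1]
finger_gap: 0.14
```

```bash
python3 -c "
from h import *
go([468,-31.7,108.5])
s=snapshot('wrist');cv2.imwrite('pics/w16.png',s['img'])
"
```

```text
t 39.95 tcp [467.8 -37.5 110. ] d cm [0.2  0.54 0.14] yaw(tool y) 68.4 tilt [ 0.28 -0.25] F [-0.2 -2.1 -2.1] gap 12.7 q [-12.  24. 106.  -0.  50. -80.]
```

View pics/w16.png

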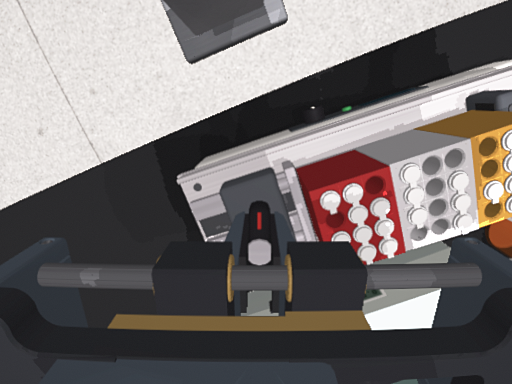

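Call:
{"method": "move_arm", "body": {
  "deltas": [
    {"dx":0.06,"dy":0.17,"dz":0,"ax":0,"ay":0,"az":0,"gripper":0.05},
    {"dx":0.06,"dy":0.17,"dz":0,"ax":0,"ay":0,"az":0,"gripper":0.05}
  ]
}}

```text
time: 40.2
tcp_pos: [468.0, -34.4, 110.0]
eef_rot: [0.003, 0.187, 0.982, -0.002]
ft_force: [-0.1, -7.3, -1.7]
finger_gap: 0.138
```

```bash
python3 -c "
from h import *
go([468,-31.7,108.5])
"
```

```text
t 40.2 tcp [468.  -34.4 110. ] d cm [0.1  0.25 0.14] yaw(tool y) 68.39 tilt [ 0.27 -0.28] F [-0.1 -7.3 -1.7] gap 12.6 q [-11.  24. 106.  -0.  50. -80.]
```

Call:
{"method": "move_arm", "body": {
  "deltas": [
    {"dx":0.06,"dy":0.15,"dz":0,"ax":0,"ay":0,"az":0,"gripper":0.05},
    {"dx":0,"dy":0,"dz":0,"ax":0,"ay":0,"az":0,"gripper":0.05}
  ]
}}

```text
time: 40.4
tcp_pos: [468.0, -33.3, 110.0]
eef_rot: [0.003, 0.187, 0.982, -0.002]
ft_force: [0.5, -4.2, -2.8]
finger_gap: 0.139
```

```bash
python3 -c "
from h import *
go([468,-31.7,108.5])
"
```

```text
t 40.4 tcp [468.  -33.3 110. ] d cm [0.06 0.15 0.15] yaw(tool y) 68.4 tilt [ 0.28 -0.34] F [ 0.5 -4.2 -2.8] gap 12.7 q [-11.  24. 106.  -0.  50. -79.]
```

Call:
{"method": "move_arm", "body": {
  "deltas": [
    {"dx":0.06,"dy":0.15,"dz":0,"ax":0,"ay":0,"az":0,"gripper":0.05},
    {"dx":0.03,"dy":0.08,"dz":0,"ax":0,"ay":0,"az":0,"gripper":0.05},
    {"dx":0,"dy":0,"dz":0,"ax":0,"ay":0,"az":0,"gripper":0.05}
  ]
}}

```text
time: 40.7
tcp_pos: [468.1, -32.2, 110.0]
eef_rot: [0.003, 0.187, 0.982, -0.004]
ft_force: [-1.2, -5.6, -2.5]
finger_gap: 0.142
```

```bash
python3 -c "
from h import *
go([468,-31.7,108.5])
s=snapshot('wrist');crop(s,'w17.png',170,120,440,280,2.9)
"
```

```text
t 40.7 tcp [468.1 -32.2 110. ] d cm [0.03 0.04 0.15] yaw(tool y) 68.41 tilt [ 0.27 -0.47] F [-1.2 -5.6 -2.5] gap 12.9 q [-11.  24. 106.  -1.  50. -79.]
```

View pics/w17.png

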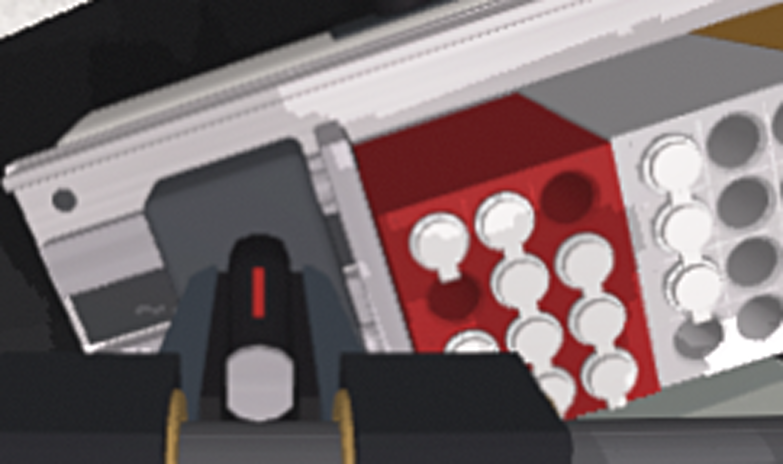

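Call:
{"method": "move_arm", "body": {
  "deltas": [
    {"dx":0.06,"dy":0.17,"dz":0,"ax":0,"ay":0,"az":0,"gripper":0.05},
    {"dx":0.04,"dy":0.1,"dz":0,"ax":0,"ay":0,"az":0,"gripper":0.05},
    {"dx":0,"dy":0,"dz":0,"ax":0,"ay":0,"az":0,"gripper":0.05}
  ]
}}

```text
time: 41.05
tcp_pos: [468.2, -31.0, 110.0]
eef_rot: [0.003, 0.187, 0.982, -0.005]
ft_force: [-0.5, -4.7, -3.2]
finger_gap: 0.14
```

```bash
python3 -c "
from h import *
go([468,-31.7,108.5])
"
```

```text
t 41.05 tcp [468.2 -31.  110. ] d cm [-0.01 -0.07  0.15] yaw(tool y) 68.41 tilt [ 0.27 -0.62] F [-0.5 -4.7 -3.2] gap 12.7 q [-11.  24. 106.  -1.  49. -79.]
```

Call:
{"method": "move_arm", "body": {
  "deltas": [
    {"dx":0.01,"dy":0.03,"dz":0,"ax":0,"ay":0,"az":6,"gripper":0.05},
    {"dx":0.02,"dy":0.03,"dz":0,"ax":0,"ay":0,"az":6,"gripper":0.05},
    {"dx":0.02,"dy":0.03,"dz":0,"ax":0,"ay":0,"az":6,"gripper":0.05}
  ]
}}

```text
time: 41.35
tcp_pos: [467.9, -31.3, 110.0]
eef_rot: [0.004, 0.343, 0.939, -0.005]
ft_force: [-1.2, -8.6, -1.6]
finger_gap: 0.138
```

```bash
python3 -c "
from h import *
go([468,-31.0,108.5])
print(read_state()['torque'])
"
```

```text
t 41.35 tcp [467.9 -31.3 110. ] d cm [0.01 0.02 0.15] yaw(tool y) 49.94 tilt [ 0.24 -0.73] F [-1.2 -8.6 -1.6] gap 12.5 q [-11.  24. 106.  -1.  49. -60.]
[-1.33623789  0.18997244  0.11097914]
```

Call:
{"method": "move_arm", "body": {
  "deltas": [
    {"dx":0.03,"dy":0.03,"dz":0,"ax":0,"ay":0,"az":6,"gripper":0.05},
    {"dx":0.03,"dy":0.03,"dz":0,"ax":0,"ay":0,"az":6,"gripper":0.05},
    {"dx":0.03,"dy":0.02,"dz":0,"ax":0,"ay":0,"az":6,"gripper":0.05},
    {"dx":0.03,"dy":0.02,"dz":0,"ax":0,"ay":0,"az":6,"gripper":0.05},
    {"dx":0.03,"dy":0.01,"dz":0,"ax":0,"ay":0,"az":6,"gripper":0.05}
  ]
}}

```text
time: 41.85
tcp_pos: [467.3, -31.7, 110.0]
eef_rot: [0.006, 0.583, 0.812, -0.006]
ft_force: [-0.8, -7.7, -2.4]
finger_gap: 0.144
```

```bash
python3 -c "
from h import *
go([468,-31.0,108.5])
print(read_state()['torque'])
"
```

```text
t 41.85 tcp [467.3 -31.7 110. ] d cm [0.04 0.09 0.15] yaw(tool y) 18.68 tilt [ 0.17 -0.92] F [-0.8 -7.7 -2.4] gap 13.1 q [-11.  24. 106.  -1.  50. -28.]
[-1.14095691  0.29529619  0.11059364]
```

Call:
{"method": "move_arm", "body": {
  "deltas": [
    {"dx":0.02,"dy":0,"dz":0,"ax":0,"ay":0,"az":6,"gripper":0.05},
    {"dx":0.02,"dy":0,"dz":0,"ax":0,"ay":0,"az":6,"gripper":0.05},
    {"dx":0,"dy":0,"dz":0,"ax":0,"ay":0,"az":5,"gripper":0.05},
    {"dx":0,"dy":0,"dz":0,"ax":0,"ay":0,"az":3,"gripper":0.05},
    {"dx":0,"dy":0,"dz":0,"ax":0,"ay":0,"az":0,"gripper":0.05}
  ]
}}

```text
time: 42.35
tcp_pos: [466.8, -32.1, 110.0]
eef_rot: [0.007, 0.722, 0.692, -0.005]
ft_force: [0.7, -3.0, -2.6]
finger_gap: 0.141
```

```bash
python3 -c "
from h import *
go([468,-31.0,108.5])
print(read_state()['torque'])
"
```

```text
t 42.35 tcp [466.8 -32.1 110. ] d cm [0.12 0.12 0.15] yaw(tool y) -2.38 tilt [ 0.12 -0.98] F [ 0.7 -3.  -2.6] gap 12.8 q [-11.  24. 106.  -1.  50.  -7.]
[-0.36849865  0.07761924 -0.11838094]
```

Call:
{"method": "move_arm", "body": {
  "deltas": [
    {"dx":0,"dy":0,"dz":0,"ax":0,"ay":0,"az":0,"gripper":0.3},
    {"dx":0,"dy":0,"dz":0,"ax":0,"ay":0,"az":0,"gripper":0.5},
    {"dx":0,"dy":0,"dz":0,"ax":0,"ay":0,"az":0,"gripper":0.5},
    {"dx":0,"dy":0,"dz":-1,"ax":0,"ay":0,"az":0,"gripper":0.6},
    {"dx":0,"dy":0,"dz":-2,"ax":0,"ay":0,"az":0,"gripper":0.6},
    {"dx":0,"dy":0,"dz":-3,"ax":0,"ay":0,"az":0,"gripper":0.6},
    {"dx":0,"dy":0,"dz":-4,"ax":0,"ay":0,"az":0,"gripper":0.6},
    {"dx":-3,"dy":0,"dz":-1,"ax":0,"ay":0,"az":0,"gripper":0.6},
    {"dx":-4,"dy":0,"dz":0,"ax":0,"ay":1,"az":0,"gripper":0.6},
    {"dx":-2,"dy":0,"dz":0,"ax":0,"ay":0,"az":0,"gripper":0.6},
    {"dx":0,"dy":0,"dz":0,"ax":0,"ay":0,"az":0,"gripper":0.6}
  ]
}}

```text
time: 43.45
tcp_pos: [463.5, -121.6, 231.7]
eef_rot: [0.002, 0.718, 0.696, 0.003]
ft_force: [-0.1, 0.1, 0.1]
finger_gap: 0.601
```

```bash
python3 -c "
from h import *
go([477,198,180])
s=snapshot('wrist');cv2.imwrite('pics/w18.png',s['img'])
s=snapshot('scene');crop(s,'s18.png',180,150,280,225,7)
"
```

```text
t 43.45 tcp [ 463.5 -121.6  231.7] d cm [31.98  0.34  5.2 ] yaw(tool y) -1.75 tilt [0.37 0.03] F [-0.1  0.1  0.1] gap 54.7 q [-22.  15.  96.   0.  69. -20.]
```

View pics/w18.png

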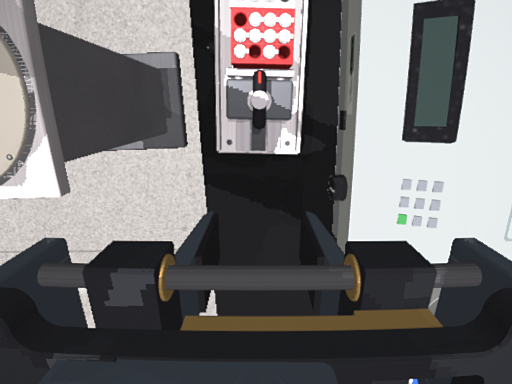

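View pics/s18.png

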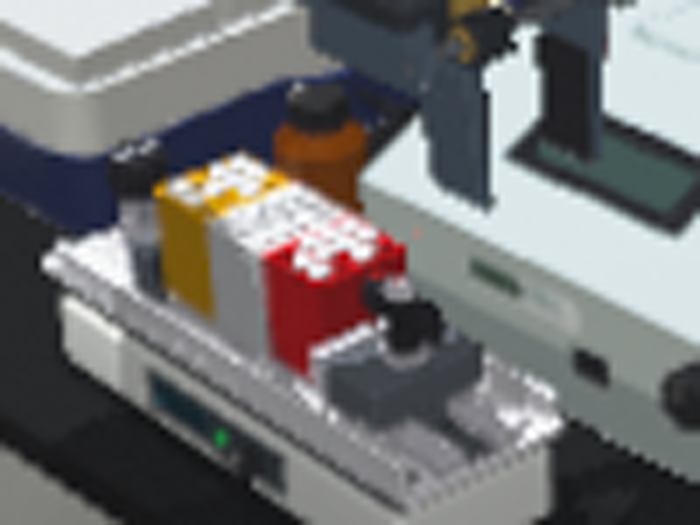

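```bash
python3 -c "
import cv2,numpy as np
a=cv2.imread('pics/w2.png')[60:160,215:325];b=cv2.imread('pics/w18.png')[40:140,205:315]
cv2.imwrite('pics/cmp.png',np.hstack([cv2.resize(x,None,fx=3.6,fy=3.6,interpolation=2) for x in (a,b)]))"
```

```text
(no output)
```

View pics/cmp.png

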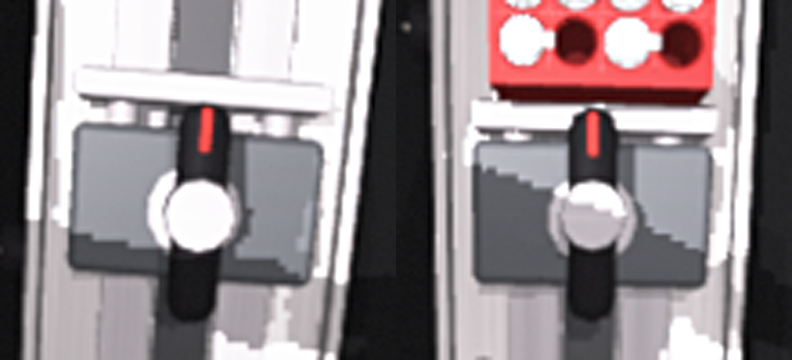

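Call:
{"method": "move_arm", "body": {
  "deltas": [
    {"dx":2,"dy":0,"dz":0,"ax":0.4,"ay":0,"az":0.5,"gripper":0.6},
    {"dx":4,"dy":0.1,"dz":0,"ax":0,"ay":0,"az":0,"gripper":0.6},
    {"dx":4,"dy":0.1,"dz":0,"ax":0,"ay":0,"az":0,"gripper":0.6},
    {"dx":4,"dy":0.1,"dz":0,"ax":0,"ay":0,"az":0,"gripper":0.6},
    {"dx":4,"dy":0.1,"dz":0,"ax":0,"ay":0,"az":0,"gripper":0.6},
    {"dx":3,"dy":0.1,"dz":0,"ax":0,"ay":0,"az":0,"gripper":0.6},
    {"dx":0,"dy":0,"dz":0,"ax":0,"ay":0,"az":0,"gripper":0.6},
    {"dx":0,"dy":0,"dz":0,"ax":0,"ay":0,"az":0,"gripper":0.6}
  ]
}}

```text
time: 44.35
tcp_pos: [472.5, 105.8, 232.4]
eef_rot: [-0.002, 0.718, 0.696, -0.0]
ft_force: [-0.3, -0.2, 0.7]
finger_gap: 0.598
```

```bash
python3 -c "
from h import *
go([477,198,180])
s=snapshot('wrist');cv2.imwrite('pics/w19.png',s['img'])
t=snapshot('top')
for z in (100,200): print(z,onz(t,160,213,z)[:2].round(0),onz(t,160,95,z)[:2].round(0))
print(proj(s,[[477,197,124]]))
go([477,198,180])
"
```

```text
t 44.35 tcp [472.5 105.8 232.4] d cm [9.22 0.17 5.27] yaw(tool y) -1.82 tilt [-0.23  0.17] F [-0.3 -0.2  0.7] gap 54.4 q [ 5. 16. 95.  0. 70.  7.]
100 [480. 269.] [893. 284.]
200 [466. 245.] [850. 259.]
[[262.2444432   99.68063294]]
t 44.45 tcp [472.8 104.7 232.5] d cm [9.32 0.12 5.27] yaw(tool y) -1.93 tilt [-0.21  0.17] F [-0.2  0.  -0.3] gap 54.7 q [ 5. 16. 95.  0. 70.  7.]
```

View pics/w19.png

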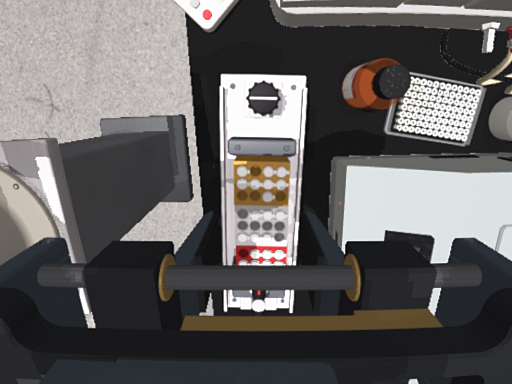

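```bash
python3 -c "
from h import *
t=snapshot('top');s=snapshot('scene')
print(tri([(t,160,212),(s,188.5,166)]))
crop(t,'t19.png',50,80,290,250,3.2)
w=snapshot('wrist')
print(onz(w,280,8,110),onz(w,280,8,150))
"
```

```text
[479.2270552  264.23539772 122.85462016]
[497.61600808 279.09871858 110.        ] [494.5990317  266.51851517 150.        ]
```

View pics/t19.png

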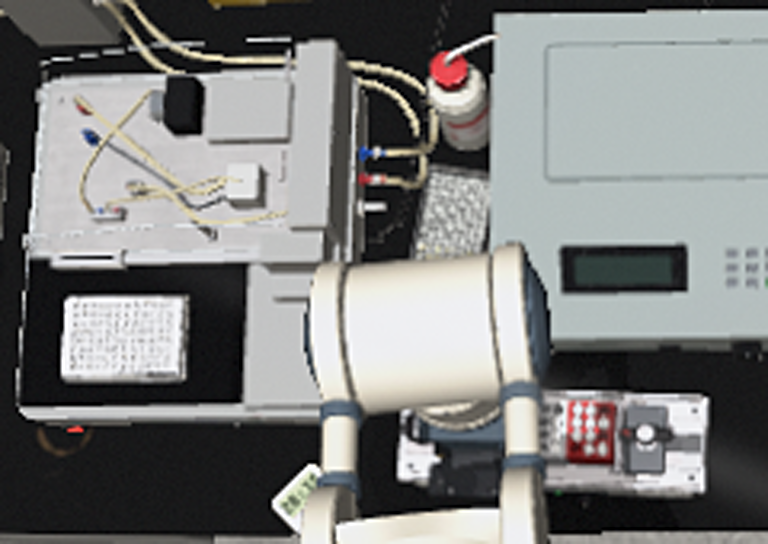

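Call:
{"method": "move_arm", "body": {
  "deltas": [
    {"dx":3,"dy":0.1,"dz":0,"ax":-0.2,"ay":-0.2,"az":0.8,"gripper":0.6},
    {"dx":3,"dy":0.1,"dz":0,"ax":0,"ay":0,"az":0,"gripper":0.6},
    {"dx":2.8,"dy":0,"dz":1,"ax":0,"ay":0,"az":0,"gripper":0.6},
    {"dx":0,"dy":0,"dz":2,"ax":0,"ay":0,"az":0,"gripper":0.6},
    {"dx":0,"dy":0,"dz":2,"ax":0,"ay":0,"az":0,"gripper":0.6},
    {"dx":0,"dy":0,"dz":0,"ax":0,"ay":0,"az":0,"gripper":0.6},
    {"dx":0,"dy":0,"dz":0,"ax":0,"ay":0,"az":0,"gripper":0.6}
  ]
}}

```text
time: 45.3
tcp_pos: [481.7, 189.8, 182.2]
eef_rot: [0.001, 0.728, 0.686, 0.0]
ft_force: [0.2, -0.0, 0.7]
finger_gap: 0.6
```

```bash
python3 -c "
from h import *
go([477.5,198,94])
"
```

```text
t 45.3 tcp [481.7 189.8 182.2] d cm [ 0.8  -0.49  8.82] yaw(tool y) -3.43 tilt [ 0.12 -0.05] F [ 0.2 -0.   0.7] gap 54.6 q [15. 22. 95. -0. 64. 18.]
```

Call:
{"method": "move_arm", "body": {
  "deltas": [
    {"dx":0.8,"dy":-0.6,"dz":1.5,"ax":0,"ay":0,"az":0,"gripper":0.6},
    {"dx":0,"dy":0,"dz":2,"ax":0,"ay":0,"az":0,"gripper":0.6},
    {"dx":0,"dy":0,"dz":1.5,"ax":0,"ay":0,"az":0,"gripper":0.6},
    {"dx":0,"dy":0,"dz":0,"ax":0,"ay":0,"az":0,"gripper":0.6},
    {"dx":0,"dy":0,"dz":0,"ax":0,"ay":0,"az":0,"gripper":0.6}
  ]
}}

```text
time: 45.8
tcp_pos: [479.8, 196.6, 136.4]
eef_rot: [0.003, 0.73, 0.684, 0.004]
ft_force: [-0.1, -0.3, 0.7]
finger_gap: 0.604
```

```bash
python3 -c "
from h import *
go([477.5,198,94])
s=snapshot('wrist');cv2.imwrite('pics/w20.png',s['img'])
"
```

```text
t 45.8 tcp [479.8 196.6 136.4] d cm [ 0.12 -0.28  4.23] yaw(tool y) -3.69 tilt [0.51 0.05] F [-0.1 -0.3  0.7] gap 55.0 q [16. 25. 98. -0. 57. 19.]
```

View pics/w20.png

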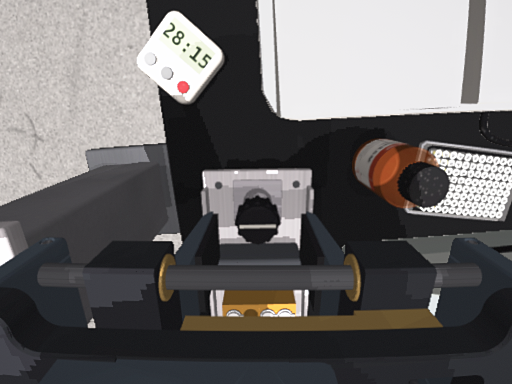

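```bash
python3 -c "
from h import *
s=snapshot('wrist');print(onz(s,259,226.5,124))"
```

```text
[478.89299695 197.58369524 124.        ]
```

Call:
{"method": "move_arm", "body": {
  "deltas": [
    {"dx":0.1,"dy":-0.3,"dz":1.2,"ax":0.5,"ay":0,"az":0,"gripper":0.6},
    {"dx":0,"dy":0,"dz":1.5,"ax":0,"ay":0,"az":0,"gripper":0.6},
    {"dx":0,"dy":0,"dz":0.8,"ax":0.2,"ay":0,"az":0,"gripper":0.6},
    {"dx":0,"dy":0,"dz":0,"ax":0,"ay":0,"az":0,"gripper":0.6},
    {"dx":0,"dy":0,"dz":0,"ax":0,"ay":0,"az":0,"gripper":0.6}
  ]
}}

```text
time: 46.4
tcp_pos: [477.9, 198.3, 101.2]
eef_rot: [-0.002, 0.73, 0.684, 0.0]
ft_force: [-0.1, -0.1, 0.3]
finger_gap: 0.596
```

```bash
python3 -c "
from h import *
go([478.5,198,93.5])
"
```

```text
t 46.4 tcp [477.9 198.3 101.2] d cm [-0.03  0.06  0.77] yaw(tool y) -3.7 tilt [-0.08  0.17] F [-0.1 -0.1  0.3] gap 54.3 q [ 16.  28. 100.   0.  52.  19.]
```

Call:
{"method": "move_arm", "body": {
  "deltas": [
    {"dx":0,"dy":0,"dz":0.7,"ax":0,"ay":-0.1,"az":0,"gripper":0.5},
    {"dx":0,"dy":0,"dz":0,"ax":0,"ay":0,"az":0,"gripper":0.45},
    {"dx":0,"dy":0,"dz":0,"ax":0,"ay":0,"az":0,"gripper":0.4},
    {"dx":0,"dy":0,"dz":0,"ax":0,"ay":0,"az":0,"gripper":0.3},
    {"dx":0,"dy":0,"dz":0,"ax":0,"ay":0,"az":0,"gripper":0.3},
    {"dx":0,"dy":0,"dz":0,"ax":0,"ay":0,"az":0,"gripper":0.3}
  ],
  "newtons": 15
}}

```text
time: 47.0
tcp_pos: [478.6, 198.5, 94.5]
eef_rot: [-0.0, 0.73, 0.684, 0.001]
ft_force: [1.6, 0.3, -4.4]
finger_gap: 0.333
```

```bash
python3 -c "
from h import *
go([478.5,198,93.5])
"
```

```text
t 47.0 tcp [478.6 198.5  94.5] d cm [-0.06 -0.01  0.1 ] yaw(tool y) -3.7 tilt [0.01 0.08] F [ 1.6  0.3 -4.4] gap 30.3 q [ 16.  29. 100.   0.  51.  20.]
```

Call:
{"method": "move_arm", "body": {
  "deltas": [
    {"dx":0,"dy":0,"dz":0,"ax":0,"ay":0,"az":0,"gripper":0.25},
    {"dx":0,"dy":0,"dz":0,"ax":0,"ay":0,"az":0,"gripper":0.2},
    {"dx":0,"dy":0,"dz":0,"ax":0,"ay":0,"az":0,"gripper":0.2}
  ],
  "newtons": 45
}}

```text
time: 47.3
tcp_pos: [478.7, 198.5, 94.5]
eef_rot: [-0.0, 0.73, 0.684, 0.001]
ft_force: [0.8, 1.0, -3.4]
finger_gap: 0.325
```

```bash
python3 -c "
from h import *
go([478.5,198,93.5])
s=snapshot('wrist');crop(s,'w21.png',170,130,350,280,4)
"
```

```text
t 47.3 tcp [478.7 198.5  94.5] d cm [-0.05 -0.01  0.1 ] yaw(tool y) -3.71 tilt [0.01 0.08] F [ 0.8  1.  -3.4] gap 29.6 q [ 16.  29. 100.   0.  51.  20.]
```

View pics/w21.png

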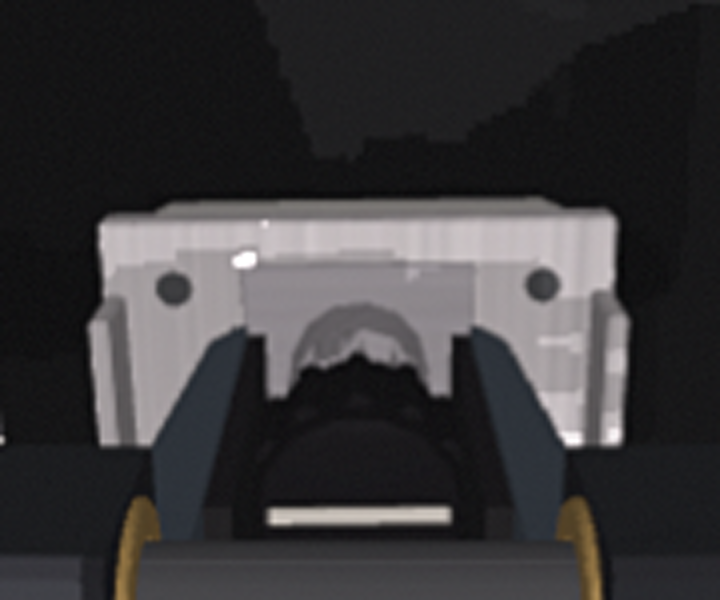

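Call:
{"method": "move_arm", "body": {
  "deltas": [
    {"dx":0,"dy":0,"dz":-0.3,"ax":0,"ay":0,"az":0,"gripper":0.2},
    {"dx":0,"dy":0,"dz":-0.3,"ax":0,"ay":0,"az":0,"gripper":0.2},
    {"dx":0,"dy":0,"dz":0,"ax":0,"ay":0,"az":0,"gripper":0.2}
  ]
}}

```text
time: 47.65
tcp_pos: [478.7, 198.5, 100.6]
eef_rot: [-0.001, 0.73, 0.684, 0.0]
ft_force: [2.0, -0.4, -9.0]
finger_gap: 0.328
```

```bash
python3 -c "
from h import *
go([478.5,198,94.5])
"
```

```text
t 47.65 tcp [478.7 198.5 100.6] d cm [-0.05 -0.01  0.61] yaw(tool y) -3.7 tilt [-0.    0.08] F [ 2.  -0.4 -9. ] gap 29.9 q [16. 28. 99.  0. 52. 20.]
```

Call:
{"method": "move_arm", "body": {
  "deltas": [
    {"dx":0,"dy":0,"dz":-0.3,"ax":0,"ay":0,"az":0,"gripper":0.2},
    {"dx":0,"dy":0,"dz":-0.2,"ax":0,"ay":0,"az":0,"gripper":0.2},
    {"dx":0,"dy":0,"dz":0,"ax":0,"ay":0,"az":0,"gripper":0.2}
  ]
}}

```text
time: 47.95
tcp_pos: [478.6, 198.4, 105.8]
eef_rot: [-0.001, 0.73, 0.684, 0.0]
ft_force: [4.1, 1.5, -12.1]
finger_gap: 0.33
```

```bash
python3 -c "
from h import *
go([478.5,198,94.5])
"
```

```text
t 47.95 tcp [478.6 198.4 105.8] d cm [-0.05 -0.01  1.13] yaw(tool y) -3.71 tilt [-0.02  0.07] F [  4.1   1.5 -12.1] gap 30.1 q [16. 28. 99.  0. 53. 20.]
```

Call:
{"method": "move_arm", "body": {
  "deltas": [
    {"dx":0,"dy":0,"dz":0,"ax":0,"ay":0,"az":-6,"gripper":0.2},
    {"dx":0,"dy":0,"dz":0,"ax":0,"ay":0,"az":-6,"gripper":0.2},
    {"dx":0,"dy":0,"dz":0,"ax":0,"ay":0,"az":-6,"gripper":0.2},
    {"dx":0,"dy":0,"dz":0,"ax":0,"ay":0,"az":-6,"gripper":0.2}
  ]
}}

```text
time: 48.35
tcp_pos: [478.5, 198.4, 105.5]
eef_rot: [-0.001, 0.566, 0.824, 0.0]
ft_force: [3.0, 0.3, -12.0]
finger_gap: 0.333
```

```bash
python3 -c "
from h import *
go([478.5,198,94.5])
print(read_state()['torque'])
"
```

```text
t 48.35 tcp [478.5 198.4 105.5] d cm [-0.04 -0.01  1.1 ] yaw(tool y) 21.04 tilt [-0.04  0.07] F [  3.    0.3 -12. ] gap 30.3 q [16. 28. 99.  0. 53. -5.]
[ 0.01797484 -0.66844519 -0.01494918]
```

Call:
{"method": "move_arm", "body": {
  "deltas": [
    {"dx":0,"dy":0,"dz":-0.02,"ax":0,"ay":0,"az":-6,"gripper":0.2},
    {"dx":0,"dy":0,"dz":0,"ax":0,"ay":0,"az":-6,"gripper":0.2},
    {"dx":0,"dy":0,"dz":0,"ax":0,"ay":0,"az":-6,"gripper":0.2},
    {"dx":0,"dy":0,"dz":-0.02,"ax":0,"ay":0,"az":-6,"gripper":0.2},
    {"dx":0,"dy":0,"dz":0,"ax":0,"ay":0,"az":-6,"gripper":0.2},
    {"dx":0,"dy":0,"dz":0,"ax":0,"ay":0,"az":-6,"gripper":0.2},
    {"dx":0,"dy":0,"dz":0,"ax":0,"ay":0,"az":-6,"gripper":0.2},
    {"dx":0,"dy":0,"dz":0,"ax":0,"ay":0,"az":-5,"gripper":0.2}
  ]
}}

```text
time: 49.15
tcp_pos: [478.3, 198.2, 104.9]
eef_rot: [-0.001, 0.173, 0.985, 0.0]
ft_force: [2.6, 0.6, -12.8]
finger_gap: 0.33
```

```bash
python3 -c "
from h import *
go([478.5,198,94.5])
print(read_state()['torque'])
"
```

```text
t 49.15 tcp [478.3 198.2 104.9] d cm [-0.03 -0.01  1.04] yaw(tool y) 70.09 tilt [-0.09  0.04] F [  2.6   0.6 -12.8] gap 30.0 q [ 16.  28.  99.   0.  53. -54.]
[-0.0223013  -0.56655526 -0.04142475]
```

Call:
{"method": "move_arm", "body": {
  "deltas": [
    {"dx":0,"dy":0,"dz":-0.05,"ax":0,"ay":0,"az":-2,"gripper":0.2},
    {"dx":0,"dy":0,"dz":-0.02,"ax":0,"ay":0,"az":-2,"gripper":0.2}
  ]
}}

```text
time: 49.35
tcp_pos: [478.2, 198.2, 105.4]
eef_rot: [-0.001, 0.136, 0.991, 0.0]
ft_force: [3.5, -0.3, -11.3]
finger_gap: 0.333
```

```bash
python3 -c "
from h import *
go([478.5,198,94.5])
print(read_state()['torque'])
"
```

```text
t 49.35 tcp [478.2 198.2 105.4] d cm [-0.03 -0.01  1.09] yaw(tool y) 74.37 tilt [-0.1   0.05] F [  3.5  -0.3 -11.3] gap 30.3 q [ 16.  28.  99.   0.  53. -59.]
[ 0.03612532 -0.6493942  -0.87397828]
```

Call:
{"method": "move_arm", "body": {
  "deltas": [
    {"dx":0,"dy":0,"dz":0.2,"ax":0,"ay":0,"az":0,"gripper":0.2},
    {"dx":0,"dy":0,"dz":0.2,"ax":0,"ay":0,"az":0,"gripper":0.2},
    {"dx":0,"dy":0,"dz":0.15,"ax":0,"ay":0,"az":0,"gripper":0.2},
    {"dx":0,"dy":0,"dz":0,"ax":0,"ay":0,"az":0,"gripper":0.2}
  ]
}}

```text
time: 49.75
tcp_pos: [478.3, 198.2, 99.5]
eef_rot: [-0.001, 0.138, 0.99, 0.001]
ft_force: [2.7, 0.3, -5.2]
finger_gap: 0.33
```

```bash
python3 -c "
from h import *
go([478.5,198,94.5])
print(read_state()['torque'])
"
```

```text
t 49.75 tcp [478.3 198.2  99.5] d cm [-0.02 -0.01  0.5 ] yaw(tool y) 74.16 tilt [-0.1   0.07] F [ 2.7  0.3 -5.2] gap 30.0 q [ 16.  28. 100.   0.  52. -58.]
[-0.05153767 -0.3449666  -0.83770521]
```

Call:
{"method": "move_arm", "body": {
  "deltas": [
    {"dx":0,"dy":0,"dz":0.05,"ax":0,"ay":0,"az":0,"gripper":0.2},
    {"dx":0,"dy":0,"dz":0,"ax":0,"ay":0,"az":0,"gripper":0.2}
  ]
}}

```text
time: 49.95
tcp_pos: [478.4, 198.2, 99.3]
eef_rot: [-0.001, 0.138, 0.99, 0.001]
ft_force: [1.5, -0.9, -4.0]
finger_gap: 0.333
```

```bash
python3 -c "
from h import *
go([478.5,198,94.5])
print(read_state()['torque'])
"
```

```text
t 49.95 tcp [478.4 198.2  99.3] d cm [-0.02 -0.02  0.48] yaw(tool y) 74.11 tilt [-0.08  0.08] F [ 1.5 -0.9 -4. ] gap 30.3 q [ 16.  28. 100.   0.  52. -58.]
[-0.15773406 -0.20672735 -0.80336715]
```

Call:
{"method": "move_arm", "body": {
  "deltas": [
    {"dx":0,"dy":0,"dz":0,"ax":0,"ay":0,"az":0,"gripper":0.38},
    {"dx":0,"dy":0,"dz":0,"ax":0,"ay":0,"az":0,"gripper":0.44},
    {"dx":0,"dy":0,"dz":0,"ax":0,"ay":0,"az":0,"gripper":0.44},
    {"dx":0,"dy":0,"dz":-0.5,"ax":0,"ay":0,"az":0,"gripper":0.44},
    {"dx":0,"dy":0,"dz":-1,"ax":0,"ay":0,"az":0,"gripper":0.44},
    {"dx":0,"dy":0,"dz":-2,"ax":0,"ay":0,"az":0,"gripper":0.44},
    {"dx":0,"dy":0,"dz":-3,"ax":0,"ay":0,"az":0,"gripper":0.44},
    {"dx":0,"dy":0,"dz":-4,"ax":0,"ay":0,"az":0,"gripper":0.44},
    {"dx":0,"dy":0,"dz":0,"ax":0,"ay":0,"az":0,"gripper":0.44}
  ]
}}

```text
time: 50.85
tcp_pos: [477.9, 198.1, 211.8]
eef_rot: [-0.001, 0.137, 0.991, 0.0]
ft_force: [-0.5, 1.0, -1.2]
finger_gap: 0.438
```

```bash
python3 -c "
from h import *
go([478.5,198,94.5])
s=snapshot('wrist');cv2.imwrite('pics/w22.png',s['img'])
s=snapshot('scene');crop(s,'s22.png',180,150,280,225,7)
"
```

```text
t 50.85 tcp [477.9 198.1 211.8] d cm [-0.08 -0.   11.73] yaw(tool y) 74.24 tilt [-0.09  0.05] F [-0.5  1.  -1.2] gap 39.8 q [ 16.  20.  92.   0.  68. -58.]
```

View pics/w22.png

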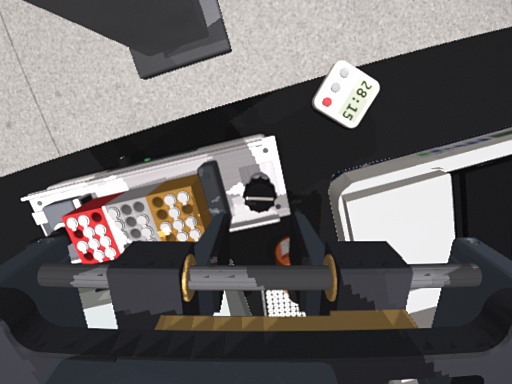

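View pics/s22.png

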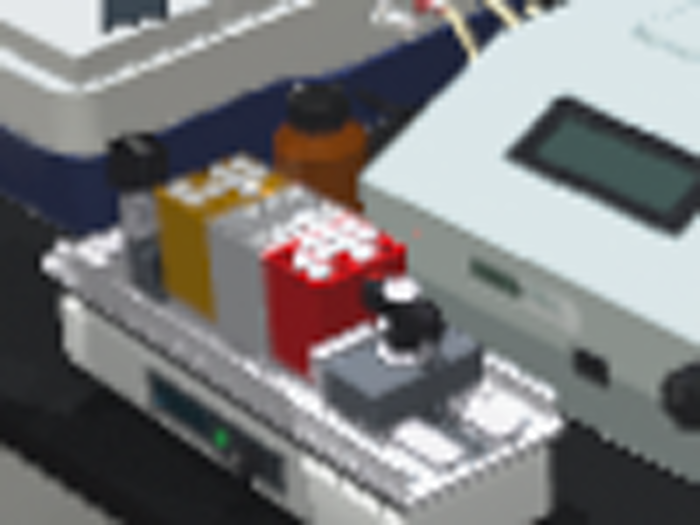

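```bash
python3 -c "
from h import *
s=snapshot('wrist');crop(s,'w23.png',20,120,300,280,2.8)
i=s['img'];print(i.shape)
g=cv2.cvtColor(i,6)[180:215,245:276];cv2.imwrite('pics/k.png',cv2.resize(g,None,fx=16,fy=16,interpolation=2))
m=(g>150).astype('uint8');n,l,st,c=cv2.connectedComponentsWithStats(m);print(st,c)
for k in range(1,n):
  if st[k][4]>8:
    p=np.argwhere(l==k)[:,::-1].astype(float)+[245,180]
    v=cv2.fitLine(p.astype(np.float32),2,0,.01,.01).ravel()
    a=onz(s,*(v[2:]-10*v[:2]).astype(float),129);b=onz(s,*(v[2:]+10*v[:2]).astype(float),129);d=b-a
    print(k,v,'angle',np.degrees(np.arctan2(d[1],d[0])),(a+b)/2)
"
```

```text
(384, 512, 3)
[[  0   0  31  35 926]
 [ 26   0   5   8  27]
 [  0   9   1   4   4]
 [  2  20  28   3  58]
 [  0  22  11  13  45]
 [ 24  30   7   5  25]] [[14.95788337 16.08423326]
 [28.48148148  2.51851852]
 [ 0.         10.5       ]
 [14.62068966 21.43103448]
 [ 2.48888889 30.84444444]
 [27.8        32.4       ]]
1 [  0.39937508   0.9167876  273.48148    182.51852   ] angle 7.81919457063379 [463.16230621 215.09205411 129.        ]
3 [9.9988240e-01 1.5335353e-02 2.5962070e+02 2.0143103e+02] angle 73.36265457556088 [477.54836316 197.49745236 129.        ]
4 [  0.57418823   0.8187233  247.48889    210.84445   ] angle 17.114827611886987 [483.70334975 183.62128767 129.        ]
5 [  0.8717646  -0.489925  272.8       212.4      ] angle 105.44924733238479 [491.81071168 206.69834317 129.        ]
```

View pics/w23.png

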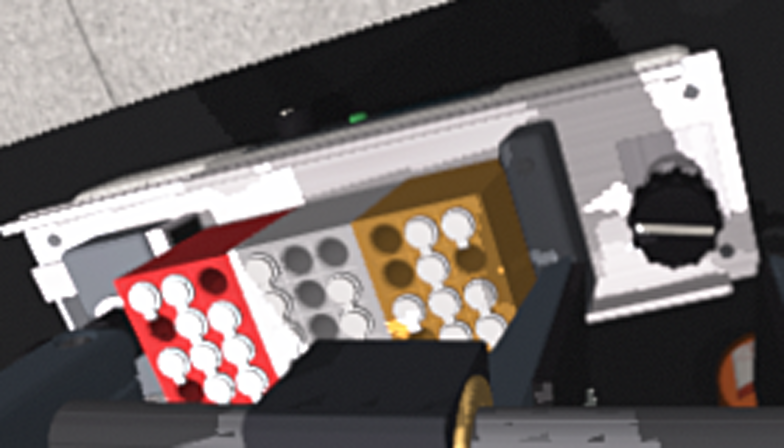

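View pics/k.png

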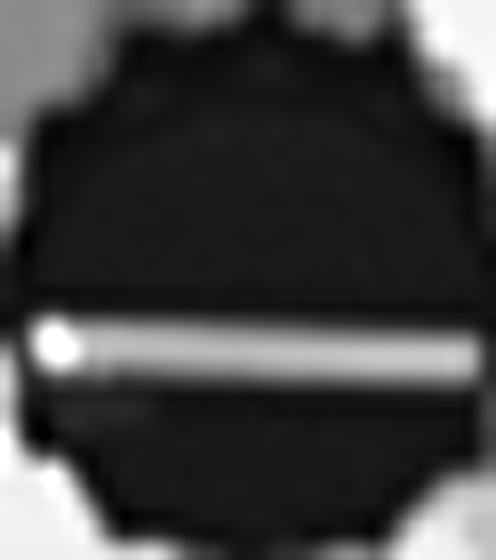

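Call:
{"method": "move_arm", "body": {
  "deltas": [
    {"dx":0,"dy":0,"dz":-4,"ax":0,"ay":0,"az":0,"gripper":0.44},
    {"dx":0,"dy":0,"dz":-4,"ax":0,"ay":0,"az":0,"gripper":0.44},
    {"dx":0,"dy":4,"dz":0,"ax":0,"ay":0,"az":0,"gripper":0.44},
    {"dx":0,"dy":4,"dz":0,"ax":0,"ay":0,"az":0,"gripper":0.44},
    {"dx":0,"dy":4,"dz":0,"ax":0,"ay":0,"az":0,"gripper":0.44},
    {"dx":0,"dy":4,"dz":0,"ax":0,"ay":0,"az":0,"gripper":0.44},
    {"dx":0,"dy":4,"dz":0,"ax":0,"ay":0,"az":0,"gripper":0.44},
    {"dx":0,"dy":4,"dz":0,"ax":0,"ay":0,"az":0,"gripper":0.44},
    {"dx":0,"dy":0,"dz":0,"ax":0,"ay":0,"az":0,"gripper":0.44},
    {"dx":0,"dy":0,"dz":0,"ax":0,"ay":0,"az":0,"gripper":0.44}
  ]
}}

```text
time: 52.0
tcp_pos: [538.6, 434.9, 274.1]
eef_rot: [-0.013, 0.138, 0.99, -0.007]
ft_force: [0.0, -1.5, 0.5]
finger_gap: 0.439
```

```bash
python3 -c "
from h import *
go([478.5,198,94.5])
s=snapshot('top');crop(s,'t24.png',165,165,285,245,6.5)
s=snapshot('scene');crop(s,'s24.png',150,130,290,230,5.5)
"
```

```text
t 52.0 tcp [538.6 434.9 274.1] d cm [ -1.15 -24.1   18.37] yaw(tool y) 74.12 tilt [-1.62 -0.62] F [ 0.  -1.5  0.5] gap 40.0 q [ 34.  32.  60.   0.  89. -40.]
```

View pics/t24.png

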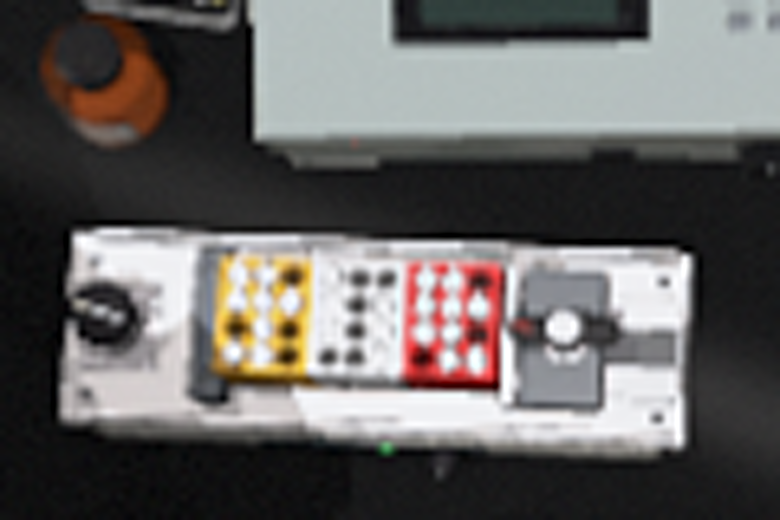

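View pics/s24.png

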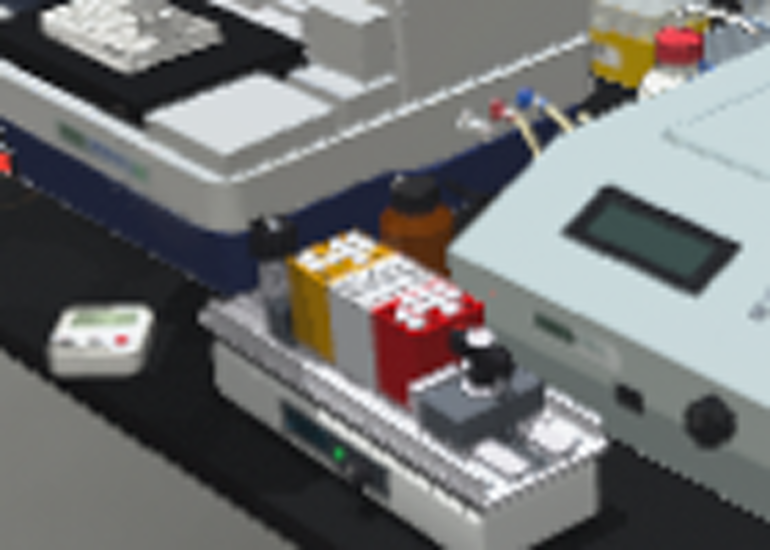

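```bash
python3 -c "
from rig import *
print(job_done())"
```

```text
the job is handed in; nothing more can be done
None
```

The shaker is ready and I handed the job in at about 52 s of the 210 s allowed. The simulator gave no verdict. No check failed or disagreed.

**What I did:**
- Loosened the clamp knob and drew the sliding jaw back.
- Stood the gold, silver and red blocks in a row against the fixed jaw. There was no blue block, and I left the green look-alike alone.
- Pushed the jaw home and turned the knob tight.
- Lifted the plunger about 11 mm, twisted it to its stop and let it down into the rest notch. The gripper then let go and moved away.

**Last checks:**
- **Row:** in the pictures the blocks stand in a tight, square row on the rails, against the fixed jaw.
- **Pressure plate:** pressed in about 3 mm from the arm's position, and 4–5 mm from the picture. Both are well over the 0.7 mm needed.
- **Clamp knob:** its bar lies along the rails, within about 0.3° of the angle it started at.
- **Plunger:** about 4.8 mm up before release. Its white line measured about 1.32 rad from the start, which is the stop to within measuring error.
- **Bystanders:** the bottle and timer are visibly where they were in the last pictures. The beaker was not in those, but the arm never came near it.

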